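Lock the light-box cover with the blade key

ROBOT

A 7-joint arm with a two-finger parallel gripper is mounted at the origin on the work surface. World frame = base frame: x ahead of the robot, y to its left, z up, the work surface at z = 0. Lengths are in m, angles in rad, forces in N, time in s.
With the tool pointing down it reaches from about 0.425 to 0.875 m from the base axis. Payload 4.7 kg.
Tool frame: the origin (TCP) lies at the very end of the fingers, on their centre line; the grasp point (between the pads) lies 19 mm behind it; z points along the fingers, y is the line along which they close (so a half turn about z gives the same grasp; the last joint's range is limited). The gripper opens to 87 mm and grips with 3 to 60 N. Pads are 19 mm wide; open, the fingers measure 117 mm over their backs; the gripper's body (75 mm by 190 mm) begins 51 mm behind the grasp point.
Start: joints at [-1.186, 0.321, -0.07, 1.45, 0.023, 1.371, -0.057], TCP at [0.236, 0.606, 0.223] pointing down, gripper open.
Joint ranges: [-2.86, 2.86], [-0.3, 2.09], [-1.38, 1.24], [0.06, 2.45], [-1.56, 4.7], [0.09, 2.05], [-2.69, 2.69]. Speed limits (rad/s): [2.57, 2.57, 3.14, 3.14, 3.14, 3.14, 3.14].

INTERFACE

Orientations are given as a rotation vector (axis times angle).
In Python, from bench import ctrl, vision gives the robot as it stands.
- The arm moves only by the tool jog_arm, never from a script. Its argument "increments" is a list of rows, each an object of numbers: "tx", "ty", "tz": the shift along the tool's x, y, z in mm; "wx", "wy", "wz": the turn, a rotation vector about the tool's x, y, z in rad; "gripper": the opening, from 0 (shut) to 1 (fully open). In form: [{"tx": .., "ty": .., "tz": .., "wx": .., "wy": .., "wz": .., "gripper": ..}, ...]. A call has exactly 5 rows; each row is the pose to reach, as a shift and turn from the pose commanded when the call began, along the tool's axes at that moment; what a row does not reach only later rows make up. A row lasts 1/12 s, in which the tool goes at most 41.7 mm and 7.16 degrees, less where a joint would pass 70% of its speed; a pose out of reach is approached as far as the arm can. A call with a gripper value outside its range is refused whole. The fingers move at their own pace and stop on an object; "grip_force" is the grip in N (left out, the last holds). Time passes only in rows, so rows that repeat a pose let the fingers close, or fill a call up. It gives the time, the measured TCP pose, the force, the opening and the grip force at its end, in the units of the state.
- ctrl.get_state(): the state, without advancing time (a new reading comes with each control period).
- vision.get_image(name): name is "scene" or "top" or "wrist"; returns a dict with "color" (384x512x3 uint8, blue, green, red), "fx", "fy", "cx", "cy" (pixels), "extrinsics" (4x4, takes a point from world to camera coordinates). Camera axes: x right, y down, z forward; pixel columns grow to the right and rows downward; lengths in m; the calibration is good to about 2 mm. A picture is of the moment at which its call begins. There is no depth.
- ctrl.close_job(): hands the job in; it is judged then, once.
Trained networks look in the newest picture that a camera, given by its name, has taken for a name from the list of things; names that differ only in an ending like _2 or _b are one class to them, and where a whole thing is asked for, a point or a joint stands for the part that bears it (a point fixed in the world has none). Each returns a list of dicts, best first, with "conf" (0 to 1); they miss things now and then, are a little off and sometimes report something else, mostly with a low value. They report only what shows in the picture. A call takes as long as a camera call. They do not tell look-alikes from the thing itself.
- vision.spot_in(camera, thing): "bbox" ([left, top, right, bottom] in pixels, round what is visible of it).
The state is a dict: "time": time; "joint_positions": joint angles; "qd": joint speeds; "joint_torque": joint torques, N m; "position": TCP position; "tool_rot": TCP orientation; "ft_force": force on the tool from outside, world axes, zero at the start; "torque": the same for the moment, N m; "grip_width": opening from 0.0 (shut) to 1.0 (fully open); "grip_force": force on a finger pad.
Only numpy, scipy, OpenCV 4.12 (cv2) and the standard library are available. Lean on these libraries where they do the work, as an engineer would, in place of code of your own. Each camera call takes 0.05 s, during which the arm holds its last target. There are 200 camera calls.

TASK

Take the red-handled blade key from its blue stand, put its blade into the slot of the brass fastener on the microscope light box and turn the fastener clockwise until it is fully home against its stop, the slot in line with the green marks. Press and turn gently, just enough to feel it seat, and turn it only with the key. Then put the key back in its stand, blade down and fully in, and leave everything else where it is.

Things in the scene. Friction and masses are not known exactly. Their poses are not given: they have to be found in the camera images.
- lightbox: White microscope light box, fixed, 170 (x) x 130 (y) mm, with a grey cover 120 x 96 mm whose flat top is 72 mm above the bench. Origin: centre of its underside, z up; the fastener's axis is the box's own z axis. Dark lens tube at its -x end, blue knob on its -y side. Two green marks on the cover lie on its x axis, either side of the fastener.
- cam (a joint): Angle of the brass slotted fastener (flush disc, 32 mm across), rad. 0 = open, slot along the light box's y; 1.571 = seated at a hard stop, slot along the box's x, in line with the green marks. Grows clockwise seen from above; starts between 0 and 0.3, stays where left, never rises or sinks. It resists with about 0.1 N m at 0, rising to about 0.15 just before the stop, where it climbs steeply.
- cam_slot (a point): Centre of the floor of the fastener's slot, on the fastener's axis, 62 mm above the bench. x runs along the slot, y across it, z up; it turns with the fastener. The slot is 21 mm long, 4.6 mm wide and 10 mm deep from the fastener's top, closed at both ends, with square edges.
- key: Blade key, loose, 74 mm tall, 80 to 170 g, standing blade down in its stand. Origin: centre of the blade's bottom edge; z up to the handle. Steel blade 18 mm wide (x), 3 mm thick (y), z 0 to 12; round steel barrel 20 mm across with a tapered lower rim, z 12 to 38; flat red handle 34 mm wide (x), 12 mm thick (y), z 38 to 74.
- key_tip (a point): Centre of the bottom edge of the key's blade (the same point and axes as the key's origin).
- key_stand: Blue block, fixed, 70 x 70 mm, 48 mm high; origin: centre of its underside. In its top a central round hole 25 mm across, 2 mm chamfer, 42 mm deep. The key's barrel goes into the hole and the handle's underside rests on the block's top, so that the key's origin is 10 mm above the bench; the key may stand at any yaw.
- beaker: Glass beaker, 70 mm across, 95 mm high, loose; origin: centre of its underside. Leave alone.
- jar: Amber jar, 52 mm across, 75 mm high, loose; origin: centre of its underside. Leave alone.
- slide_box: Wooden slide box, 85 x 60 x 30 mm, loose; origin: centre of its underside. Leave alone.
- screwdriver: Yellow screwdriver lying on the bench, loose; not for this fastener. Leave alone.
- objective: Steel microscope objective, 28 mm across, 40 mm high, standing loose; origin: centre of its underside. Leave alone.
- dish: Glass dish, 90 mm across, 15 mm high, loose; origin: centre of its underside. Leave alone.
Things that resemble listed ones, but are neither listed nor needed, are in the scene too. Of the things that look like the key, the larger one is meant. Leave any pink look-alike of the key_stand alone.

How it is judged:
On the way, in this order (a step that is already met when the one before it is completed fails the run):
1. the key's blade is down in the fastener's slot, the fastener not yet seated (z of key_tip in the frame of cam_slot below 0.004 m and horizontal distance between key_tip and cam_slot below 0.005 m and angle between key's own z axis and vertical below 0.15 rad and value of joint cam below 1.3 rad), for 0.1 s.
2. the fastener is seated (at least 1.54 rad) with the blade still in the slot (z of key_tip in the frame of cam_slot below 0.004 m and horizontal distance between key_tip and cam_slot below 0.005 m and angle between key's own z axis and vertical below 0.15 rad and value of joint cam above 1.54 rad), for 0.2 s.
At the end, for the whole second after the job is handed in: The fastener stands at 1.54 rad or more; the key is back in its stand, released and at rest: its origin within 6 mm of the stand's axis and less than 14 mm above the bench, upright within 0.15 rad (value of joint cam above 1.54 rad and horizontal distance between key and key_stand below 0.006 m and height (world z) of key below 0.014 m and angle between key's own z axis and vertical below 0.15 rad and linear speed of key below 0.02 m/s and contact force between the fingers and key below 0.1 N); the robot touches nothing.
It fails at once if the key presses on the light box or its fastener with more than 60 N (contact force between key and lightbox above 60 N).
It fails at once if the key is forced against its stand with more than 40 N (contact force between key and key_stand above 40 N).
It fails at once if the robot itself touches the light box or its fastener (more than 2 N) (contact force between any of the fingers, the arm and lightbox above 2 N).
It fails at once if another thing on the bench is moved by more than 20 mm (distance of any of beaker, jar, slide_box, screwdriver, objective, dish from where it was at the start of the episode above 0.02 m).
It also fails if it takes over 72 s, if anything falls off the work surface, if the arm or the gripper's body presses on something with over 40 N, if the wrist force passes 120 N, or if a joint passes its speed limit or range.

## Working session

There is one attempt and no reset: what is moved stays moved. The work goes in short steps, Python scripts to look and compute and a tool call to move; the robot and the scene stay as the last step left them, time stands still between calls to the robot, and variables do not carry over. Pictures are saved under pics/ and viewed, at most 10 in all, crops included, and the job is handed in when it is done.

Besides the shell and the picture viewer there is one more tool, called after "Emit:" as name(argument=value, ...) on one line, values as JSON. jog_arm: Moves the arm, as the interface text tells. Its arguments: {"type":"object","properties":{"increments":{"type":"array"},"grip_force":{"type":"number"}},"required":["increments"]}

```bash
ls; mkdir -p pics
python3 - <<'E'
from bench import ctrl, vision
import cv2,numpy as np
s=ctrl.get_state(); print({k:np.round(v,3).tolist() for k,v in s.items()})
ims=[]
for c in ("scene","top"):
    r=vision.get_image(c); cv2.imwrite(f"pics/{c}0.png",cv2.resize(r["color"],(800,600)))
    print(c,r["fx"],r["cx"],r["cy"],np.round(r["extrinsics"],4).tolist())
    for t in ("lightbox","cam","key","key_stand"):
        print(t,[(np.round(d["bbox"],0).tolist(),round(d["conf"],2)) for d in vision.spot_in(c,t)])
E
```

```text
pics
{'time': 0.0, 'joint_positions': [-1.186, 0.322, -0.07, 1.452, 0.023, 1.371, -0.057], 'qd': [-0.0, 0.001, -0.001, 0.001, -0.0, 0.0, 0.001], 'joint_torque': [-0.001, -49.127, -0.404, -31.253, -0.064, 0.044, 0.0], 'position': [0.235, 0.605, 0.221], 'tool_rot': [-0.579, -3.088, 0.003], 'ft_force': [0.45, -1.342, -0.507], 'torque': [-0.037, -0.0, -0.059], 'grip_force': 0.0, 'grip_width': 0.999}
scene 416.7393192915977 255.0689952892221 192.58899479177217 [[-0.6751, 0.7377, -0.0085, 0.4037], [0.4186, 0.3736, -0.8278, -0.2002], [-0.6074, -0.5624, -0.561, 1.4501], [0.0, 0.0, 0.0, 1.0]]
lightbox [([177.0, 146.0, 254.0, 195.0], 0.83)]
cam [([207.0, 152.0, 217.0, 158.0], 0.59)]
key [([333.0, 200.0, 347.0, 221.0], 0.81), ([375.0, 201.0, 380.0, 220.0], 0.67)]
key_stand [([315.0, 207.0, 356.0, 240.0], 0.97), ([345.0, 237.0, 398.0, 283.0], 0.8)]
top 398.16163446931506 251.9392715965687 187.5621105595434 [[-0.0121, -0.9998, 0.0174, -0.0062], [-0.9983, 0.011, -0.0576, 0.6057], [0.0574, -0.018, -0.9982, 1.169], [0.0, 0.0, 0.0, 1.0]]
lightbox [([289.0, 166.0, 352.0, 239.0], 0.9), ([303.0, 125.0, 323.0, 148.0], 0.51)]
cam [([318.0, 197.0, 331.0, 211.0], 0.6)]
key [([160.0, 245.0, 171.0, 250.0], 0.51)]
key_stand [([121.0, 183.0, 153.0, 210.0], 0.97)]
```

View pics/scene0.png

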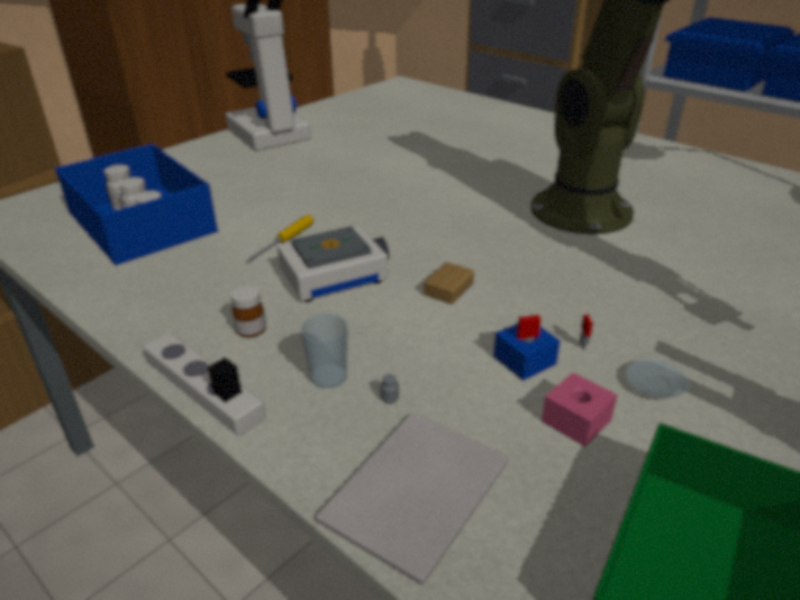

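View pics/top0.png

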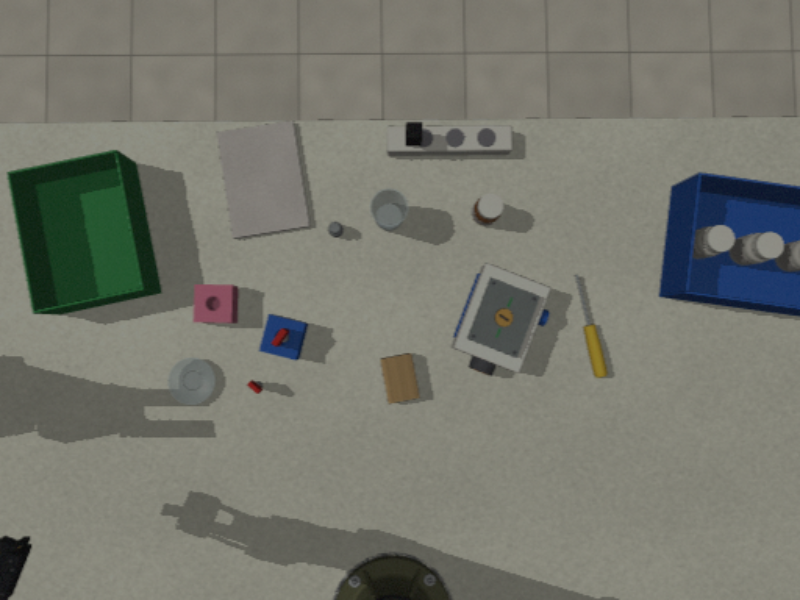

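The scene view shows the red key in the blue stand (~528,340) with its smaller twin and a pink stand beside it, and the light box at ~(332,255). In the top view the stand is at ~(283,337), the key handle at ~(280,338), and the brass fastener at ~(504,317), with the tube below it and the knob to its right.

```bash
cat > h.py <<'E'
from bench import ctrl, vision
import cv2,numpy as np
from scipy.spatial.transform import Rotation as R
def ray(r,u,v,z):
    E=np.asarray(r["extrinsics"]);c=-E[:3,:3].T@E[:3,3]
    d=E[:3,:3].T@[(u-r["cx"])/r["fx"],(v-r["cy"])/r["fy"],1]
    return (c+d*(z-c[2])/d[2])[:2]
def proj(r,p):
    E=np.asarray(r["extrinsics"]);q=E[:3,:3]@p+E[:3,3]
    return np.array([r["fx"]*q[0]/q[2]+r["cx"],r["fy"]*q[1]/q[2]+r["cy"]])
def outline(r,mask,z,roi=None):
    """largest blob in mask -> centre, long-axis yaw, size in world at height z"""
    m=mask.astype(np.uint8)
    if roi: k=np.zeros_like(m);k[roi[1]:roi[3],roi[0]:roi[2]]=1;m*=k
    cs=cv2.findContours(m,cv2.RETR_EXTERNAL,cv2.CHAIN_APPROX_NONE)[0]
    c=max(cs,key=cv2.contourArea)
    w=np.float32([ray(r,*p[0],z) for p in c])
    (cx,cy),(a,b),t=cv2.minAreaRect(w*1000)
    yaw=np.radians(t if a>=b else t+90)
    return np.array([cx,cy])/1000,(yaw+np.pi/2)%np.pi-np.pi/2,(max(a,b),min(a,b)),len(c)
def hsv(r): return cv2.cvtColor(r["color"],cv2.COLOR_BGR2HSV).astype(int).transpose(2,0,1)
def goal(x,y,z,yaw,s=None):
    """yaw = world direction of tool y (mod pi). prints the shift/turn in tool axes (mm, rad)"""
    s=s or ctrl.get_state();T=R.from_rotvec(s["tool_rot"])
    best=None
    for k in (0,1):
        yy=yaw+k*np.pi;Y=[np.cos(yy),np.sin(yy),0];Z=[0,0,-1];X=np.cross(Y,Z)
        w=(T.inv()*R.from_matrix(np.c_[X,Y,Z])).as_rotvec()
        if best is None or np.linalg.norm(w)<np.linalg.norm(best): best=w
    d=T.inv().apply(np.array([x,y,z])-s["position"])*1000
    print("t",d.round(1),"w",best.round(3),"q7",round(s["joint_positions"][6],2),"pos",np.round(s["position"],4))
E
python3 - <<'E'
from h import *
r=vision.get_image("top");H,S,V=hsv(r)
for n,m,z,roi in (("stand",(H>100)&(H<130)&(S>150),.048,(160,195,202,235)),
  ("key",((H<8)|(H>172))&(S>150),.084,(165,200,200,230)),
  ("cam",(H>8)&(H<28)&(S>120),.072,(305,185,340,220)),
  ("cover",(S<70)&(V<105),.072,(285,165,355,235)),("green",(H>40)&(H<85)&(S>70),.072,(300,180,345,225))):
    try: print(n,outline(r,m,z,roi))
    except Exception as e: print(n,e)
print("cam px",ray(r,322.6,202.9,.072))
for n,u,v in(("tube",482,366),("knob",543,317)):print(n,ray(r,u/1.5625,v/1.5625,.05))
w=vision.get_image("wrist");E=np.array(w["extrinsics"]);s=ctrl.get_state()
T=R.from_rotvec(s["tool_rot"]).as_matrix();c=-E[:3,:3].T@E[:3,3]
print("cam in tool",T.T@(c-s["position"]),"optical",T.T@E[2,:3],"right",T.T@E[0,:3],w["fx"])
E
```

```text
stand (array([0.52583575, 0.19266019]), np.float64(1.314118330930024), (70.86665344238281, 67.49314880371094), 90)
key (array([0.52615411, 0.19300095]), np.float64(-0.5440808146469625), (32.76654815673828, 13.917929649353027), 25)
cam (array([ 0.55628784, -0.21108308]), np.float64(1.5588477882481468), (28.660032272338867, 28.439199447631836), 30)
cover (array([ 0.55612335, -0.21333759]), np.float64(-0.3847223816017191), (121.49613952636719, 102.10758209228516), 140)
green (array([ 0.52942896, -0.20050314]), np.float64(-0.3440742875677305), (16.23259925842285, 3.592221975326538), 12)
cam px [ 0.55654    -0.21279451]
tube [ 0.46701789 -0.17420386]
knob [ 0.55611804 -0.28969221]
cam in tool [ 0.08284258  0.00082016 -0.16158073] optical [-2.99876777e-01  5.53415871e-04  9.53977784e-01] right [ 6.94972347e-04  9.99999693e-01 -3.61653740e-04] 313.78498963704476
```

```bash
python3 -c "
from h import *
goal(.526,.193,.16,1.027)"
```

```text
t [-420.3 -279.6   62.6] w [0.    0.    0.173] q7 -0.06 pos [0.2356 0.6058 0.2226]
```

Emit:
jog_arm(increments=[{"tx":-33,"ty":-22,"tz":2},{"tx":-66,"ty":-44,"tz":4},{"tx":-99,"ty":-66,"tz":6},{"tx":-132,"ty":-88,"tz":8},{"tx":-165,"ty":-110,"tz":10}])

```text
validation failed for argument at $.in...
```

Emit:
jog_arm(increments=[{"tx":-33,"ty":-22,"tz":2},{"tx":-66,"ty":-44,"tz":4},{"tx":-99,"ty":-66,"tz":6},{"tx":-132,"ty":-88,"tz":8},{"tx":-165,"ty":-110,"tz":10}])

```text
validation failed for argument at $.in...
```

Emit:
jog_arm(increments=[{"tx":-30,"ty":-20,"tz":14,"wz":0.08,"gripper":0.6},{"tx":-60,"ty":-40,"tz":28,"wz":0.17,"gripper":0.6},{"tx":-90,"ty":-60,"tz":42,"wz":0.17,"gripper":0.6},{"tx":-90,"ty":-60,"tz":42,"wz":0.17,"gripper":0.6},{"tx":-90,"ty":-60,"tz":42,"wz":0.17,"gripper":0.6}])

```text
validation failed for argument at $.in...
```

Run:
```python
from h import *
w=vision.get_image("wrist");cv2.imwrite("pics/w1.png",w["color"]);H,S,V=hsv(w)
for n,m,z in (("stand",(H>100)&(H<130)&(S>120),.048),("key",((H<8)|(H>172))&(S>150),.084)):
    print(n,outline(w,m,z))
goal(.526,.193,.06,1.027)
```

```text
stand (array([0.54610626, 0.55420667]), np.float64(0.0), (0.0, 0.0), 1)Traceback (most recent call last):
  File "<stdin>", line 4, in <module>
  File "h.py", line 16, in outline
    c=max(cs,key=cv2.contourArea)
ValueError: max() iterable argument is empty
```

View pics/w1.png

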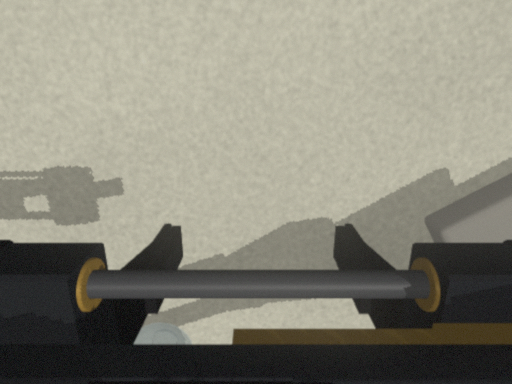

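The moves were refused, probably because every row needs all of its fields. The wrist view shows bare bench, with the fingertips at ~(175,230) and (345,230).

Emit:
jog_arm(increments=[{"tx":-33,"ty":-22,"tz":2,"wx":0,"wy":0,"wz":0,"gripper":1},{"tx":-66,"ty":-44,"tz":4,"wx":0,"wy":0,"wz":0,"gripper":1},{"tx":-99,"ty":-66,"tz":6,"wx":0,"wy":0,"wz":0,"gripper":1},{"tx":-132,"ty":-88,"tz":8,"wx":0,"wy":0,"wz":0,"gripper":1},{"tx":-165,"ty":-110,"tz":10,"wx":0,"wy":0,"wz":0,"gripper":1}])

```text
time: 1.07
position: [0.3503, 0.4419, 0.2127]
tool_rot: [0.579, 3.088, 0.001]
ft_force: [-0.4, 0.6, -0.4]
grip_width: 0.999
grip_force: 0.0
```

Emit:
jog_arm(increments=[{"tx":-33,"ty":-22,"tz":2,"wx":0,"wy":0,"wz":0,"gripper":1},{"tx":-66,"ty":-44,"tz":4,"wx":0,"wy":0,"wz":0,"gripper":1},{"tx":-99,"ty":-66,"tz":6,"wx":0,"wy":0,"wz":0,"gripper":1},{"tx":-132,"ty":-88,"tz":8,"wx":0,"wy":0,"wz":0,"gripper":1},{"tx":-165,"ty":-110,"tz":10,"wx":0,"wy":0,"wz":0,"gripper":1}])

```text
time: 1.48
position: [0.4643, 0.2796, 0.2029]
tool_rot: [0.579, 3.087, 0.001]
ft_force: [1.4, 0.5, -0.5]
grip_width: 1.003
grip_force: 0.0
```

Emit:
jog_arm(increments=[{"tx":-30,"ty":-20,"tz":14,"wx":0,"wy":0,"wz":0.08,"gripper":0.6},{"tx":-60,"ty":-40,"tz":28,"wx":0,"wy":0,"wz":0.17,"gripper":0.6},{"tx":-90,"ty":-60,"tz":42,"wx":0,"wy":0,"wz":0.173,"gripper":0.6},{"tx":-90,"ty":-60,"tz":42,"wx":0,"wy":0,"wz":0.173,"gripper":0.6},{"tx":-90,"ty":-60,"tz":42,"wx":0,"wy":0,"wz":0.173,"gripper":0.6}])

```text
time: 1.9
position: [0.5262, 0.1896, 0.1597]
tool_rot: [-0.852, -3.023, 0.003]
ft_force: [-0.6, 0.3, 0.0]
grip_width: 0.704
grip_force: 0.0
```

Run:
```python
from h import *
w=vision.get_image("wrist");cv2.imwrite("pics/w2.png",w["color"]);H,S,V=hsv(w)
goal(.526,.193,.056,1.027)
for n,m,z in (("stand",(H>100)&(H<130)&(S>120),.048),("key",((H<8)|(H>172))&(S>150),.084)):
    print(n,outline(w,m,z))
```

```text
t [ -0.    0.9 104.3] w [-0.    -0.001 -0.002] q7 0.67 pos [0.5256 0.1922 0.1603]
stand (array([0.52470319, 0.19970422]), np.float64(-0.2576218201551965), (69.37301635742188, 68.23394012451172), 279)
key (array([0.52433643, 0.20015263]), np.float64(-0.6255944498179442), (32.878814697265625, 10.987112045288086), 99)
```

View pics/w2.png

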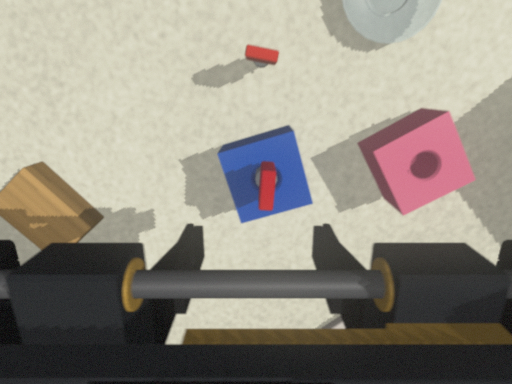

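The wrist view shows the key handle at ~(267,187) in the blue stand, standing vertically in the picture. The fingers are centred at column ~260. The picture was taken while the arm was settling, so I'll measure again at rest.

Run:
```python
from h import *
w=vision.get_image("wrist");H,S,V=hsv(w)
goal(.526,.193,.056,1.027)
for n,m,z in (("stand",(H>100)&(H<130)&(S>120)&(V>130),.048),("key",((H<8)|(H>172))&(S>150),.084)):
    print(n,outline(w,m,z))
k=(((H<8)|(H>172))&(S>150)); k[:120]=0
for v in range(155,215,5):
    c=np.where(k[v])[0]
    if len(c): print(v,c.min(),c.max(),V[v,c].mean().round())
# predicted key handle corners in picture, for stand at top estimate
for X,Y in((.526,.193),(.5245,.2)):
  a=-.544;ex=np.array([np.cos(a),np.sin(a)]);ey=np.array([-ex[1],ex[0]])
  print([proj(w,np.r_[np.array([X,Y])+ex*sx*.017+ey*sy*.006,z]).round().tolist() for z in(.084,.048) for sx in(-1,1) for sy in(-1,1)])
```

```text
t [ -1.   -0.2 104.7] w [ 0.001 -0.001  0.001] q7 0.67 pos [0.5253 0.1936 0.1607]
stand (array([0.52486676, 0.19940875]), np.float64(-0.25820305506310604), (69.21998596191406, 68.48063659667969), 282)
key (array([0.52442932, 0.20005246]), np.float64(-0.605161812407502), (33.13572692871094, 10.760091781616211), 98)
175 260 272 189.0
180 259 271 189.0
185 259 271 191.0
190 258 271 188.0
195 258 270 190.0
200 258 270 191.0
205 257 269 191.0
210 257 269 190.0
[[250.0, 177.0], [265.0, 177.0], [250.0, 217.0], [265.0, 217.0], [251.0, 167.0], [264.0, 167.0], [251.0, 202.0], [264.0, 202.0]]
[[257.0, 171.0], [272.0, 171.0], [257.0, 212.0], [272.0, 212.0], [257.0, 161.0], [270.0, 161.0], [257.0, 197.0], [270.0, 197.0]]
```

Run:
```python
from h import *
w=vision.get_image("wrist");s=ctrl.get_state();T=R.from_rotvec(s["tool_rot"]);g=s["grip_width"]*.0435
print("cx",w["cx"],"open",s["grip_width"])
print([proj(w,T.apply([x,sg*g,0])+s["position"]).round(1).tolist() for x in(.0095,-.0095) for sg in(-1,1)])
V=hsv(w)[2]
for v in (222,226,230,235,240):
    print(v,np.where(np.abs(np.diff((V[v,170:350]<70).astype(int))))[0]+171)
```

```text
cx 257.76813367227 open 0.6220551267724567
[[208.8, 226.0], [305.3, 225.9], [210.3, 256.1], [303.9, 256.1]]
222 []
226 [193 198 319 320 322 323]
230 [191 207 324 325]
235 [188 207 313 314 317 318 320 328]
240 [186 208 309 310 311 315 317 320 321 322 324 325 326 330]
```

Emit:
jog_arm(increments=[{"tx":1,"ty":1.5,"tz":30,"wx":0,"wy":0,"wz":0,"gripper":0.6},{"tx":2,"ty":3,"tz":60,"wx":0,"wy":0,"wz":0,"gripper":0.6},{"tx":2,"ty":3,"tz":70,"wx":0,"wy":0,"wz":0,"gripper":0.6},{"tx":2,"ty":3,"tz":70,"wx":0,"wy":0,"wz":0,"gripper":0.6},{"tx":2,"ty":3,"tz":70,"wx":0,"wy":0,"wz":0,"gripper":0.6}])

```text
time: 2.47
position: [0.5253, 0.1972, 0.0912]
tool_rot: [0.841, 3.027, 0.0]
ft_force: [1.0, 0.0, 0.9]
grip_width: 0.598
grip_force: 0.0
```

Run:
```python
from h import *
w=vision.get_image("wrist");s=ctrl.get_state();T=R.from_rotvec(s["tool_rot"]);g=s["grip_width"]*.0435
cv2.imwrite("pics/w3.png",cv2.resize(w["color"][130:330,130:390],None,fx=3,fy=3,interpolation=cv2.INTER_NEAREST))
print(s["position"],s["grip_width"])
print([proj(w,T.apply([x,sg*g,0])+s["position"]).round(1).tolist() for x in(.0095,-.0095) for sg in(-1,1)])
print("tcp",proj(w,np.array(s["position"])).round(1))
H,S,V=hsv(w);print(outline(w,((H<8)|(H>172))&(S>150),.084,(200,150,330,300)))
```

```text
[0.52613885 0.19723285 0.09210721] 0.5989670044961514
[[210.5, 228.5], [303.6, 228.6], [211.9, 258.6], [302.1, 258.7]]
tcp [257.  243.8]
(array([0.52094141, 0.20213272]), np.float64(-0.6317285087567228), (42.12326431274414, 10.996829986572266), 159)
```

View pics/w3.png

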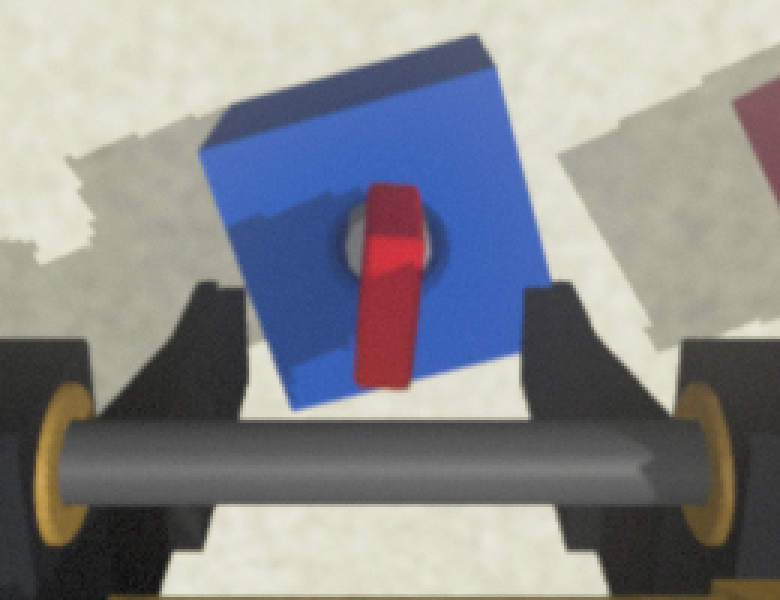

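The close view shows the finger inner edges at x≈245 and 523 (centre 384) in the crop. The handle top runs from (394,237) to (383,388), so I need about +4 mm in x, +1 mm in y and 0.07 rad more turn.

Emit:
jog_arm(increments=[{"tx":2,"ty":1,"tz":0,"wx":0,"wy":0,"wz":0.07,"gripper":0.6},{"tx":4,"ty":1,"tz":12,"wx":0,"wy":0,"wz":0.07,"gripper":0.6},{"tx":4,"ty":1,"tz":26,"wx":0,"wy":0,"wz":0.07,"gripper":0.6},{"tx":4,"ty":1,"tz":37,"wx":0,"wy":0,"wz":0.07,"gripper":0.6},{"tx":4,"ty":1,"tz":37,"wx":0,"wy":0,"wz":0.07,"gripper":0.6}])

```text
time: 2.93
position: [0.521, 0.1988, 0.0516]
tool_rot: [-0.946, -2.993, 0.003]
ft_force: [-0.3, -0.8, -0.9]
grip_width: 0.599
grip_force: 0.0
```

Emit:
jog_arm(increments=[{"tx":0,"ty":0,"tz":0,"wx":0,"wy":0,"wz":0,"gripper":0.05},{"tx":0,"ty":0,"tz":0,"wx":0,"wy":0,"wz":0,"gripper":0.05},{"tx":0,"ty":0,"tz":0,"wx":0,"wy":0,"wz":0,"gripper":0.05},{"tx":0,"ty":0,"tz":0,"wx":0,"wy":0,"wz":0,"gripper":0.05},{"tx":0,"ty":0,"tz":0,"wx":0,"wy":0,"wz":0,"gripper":0.05}], grip_force=15)

```text
time: 3.35
position: [0.523, 0.1993, 0.0542]
tool_rot: [0.949, 2.994, 0.001]
ft_force: [-0.6, -0.7, -0.4]
grip_width: 0.309
grip_force: 0.0
```

Emit:
jog_arm(increments=[{"tx":0,"ty":0,"tz":0,"wx":0,"wy":0,"wz":0,"gripper":0.05},{"tx":0,"ty":0,"tz":0,"wx":0,"wy":0,"wz":0,"gripper":0.05},{"tx":0,"ty":0,"tz":0,"wx":0,"wy":0,"wz":0,"gripper":0.05},{"tx":0,"ty":0,"tz":0,"wx":0,"wy":0,"wz":0,"gripper":0.05},{"tx":0,"ty":0,"tz":0,"wx":0,"wy":0,"wz":0,"gripper":0.05}], grip_force=15)

```text
time: 3.77
position: [0.5227, 0.1993, 0.0538]
tool_rot: [0.949, 2.995, 0.001]
ft_force: [-0.6, -0.8, 1.5]
grip_width: 0.134
grip_force: 15.0
```

Emit:
jog_arm(increments=[{"tx":0,"ty":0,"tz":0,"wx":0,"wy":0,"wz":0,"gripper":0.05},{"tx":0,"ty":0,"tz":0,"wx":0,"wy":0,"wz":0,"gripper":0.05},{"tx":0,"ty":0,"tz":-15,"wx":0,"wy":0,"wz":0,"gripper":0.05},{"tx":0,"ty":0,"tz":-30,"wx":0,"wy":0,"wz":0,"gripper":0.05},{"tx":0,"ty":0,"tz":-55,"wx":0,"wy":0,"wz":0,"gripper":0.05}], grip_force=60)

```text
time: 4.18
position: [0.5203, 0.1982, 0.1065]
tool_rot: [-0.948, -2.991, 0.007]
ft_force: [0.3, 1.1, -1.7]
grip_width: 0.132
grip_force: 60.0
```

Emit:
jog_arm(increments=[{"tx":0,"ty":0,"tz":-30,"wx":0,"wy":0,"wz":0,"gripper":0.05},{"tx":0,"ty":0,"tz":-60,"wx":0,"wy":0,"wz":0,"gripper":0.05},{"tx":0,"ty":0,"tz":-75,"wx":0,"wy":0,"wz":0,"gripper":0.05},{"tx":-20,"ty":-24,"tz":-75,"wx":0,"wy":0,"wz":0,"gripper":0.05},{"tx":-40,"ty":-48,"tz":-75,"wx":0,"wy":0,"wz":0,"gripper":0.05}])

```text
time: 4.6
position: [0.5276, 0.1386, 0.1845]
tool_rot: [0.941, 2.996, 0.002]
ft_force: [-0.5, -0.1, -2.0]
grip_width: 0.132
grip_force: 60.0
```

Emit:
jog_arm(increments=[{"tx":-23,"ty":-27,"tz":0,"wx":0,"wy":0,"wz":0,"gripper":0.05},{"tx":-46,"ty":-54,"tz":0,"wx":0,"wy":0,"wz":0,"gripper":0.05},{"tx":-69,"ty":-81,"tz":0,"wx":0,"wy":0,"wz":0,"gripper":0.05},{"tx":-92,"ty":-108,"tz":0,"wx":0,"wy":0,"wz":0,"gripper":0.05},{"tx":-115,"ty":-135,"tz":0,"wx":0,"wy":0,"wz":0,"gripper":0.05}])

```text
time: 5.02
position: [0.5431, -0.0414, 0.1831]
tool_rot: [-0.949, -2.994, 0.0]
ft_force: [1.3, -0.4, -0.7]
grip_width: 0.135
grip_force: 60.0
```

Emit:
jog_arm(increments=[{"tx":-22,"ty":-27,"tz":0,"wx":0,"wy":0,"wz":0,"gripper":0.05},{"tx":-44,"ty":-54,"tz":0,"wx":0,"wy":0,"wz":0,"gripper":0.05},{"tx":-66,"ty":-81,"tz":0,"wx":0,"wy":0,"wz":0,"gripper":0.05},{"tx":-88,"ty":-108,"tz":0,"wx":0,"wy":0,"wz":0,"gripper":0.05},{"tx":-110,"ty":-133,"tz":0,"wx":0,"wy":0,"wz":0,"gripper":0.05}])

```text
time: 5.43
position: [0.5562, -0.2137, 0.183]
tool_rot: [-0.949, -2.994, 0.0]
ft_force: [0.1, -0.1, -1.1]
grip_width: 0.129
grip_force: 60.0
```

Emit:
jog_arm(increments=[{"tx":0,"ty":0,"tz":0,"wx":0,"wy":0,"wz":0.12,"gripper":0.05},{"tx":0,"ty":0,"tz":0,"wx":0,"wy":0,"wz":0.24,"gripper":0.05},{"tx":0,"ty":0,"tz":0,"wx":0,"wy":0,"wz":0.36,"gripper":0.05},{"tx":0,"ty":0,"tz":0,"wx":0,"wy":0,"wz":0.48,"gripper":0.05},{"tx":0,"ty":0,"tz":0,"wx":0,"wy":0,"wz":0.6,"gripper":0.05}])

```text
time: 5.85
position: [0.5565, -0.2117, 0.1827]
tool_rot: [-1.799, -2.574, 0.001]
ft_force: [-0.0, -0.6, -0.8]
grip_width: 0.135
grip_force: 60.0
```

Emit:
jog_arm(increments=[{"tx":0,"ty":0,"tz":0,"wx":0,"wy":0,"wz":0.12,"gripper":0.05},{"tx":0,"ty":0,"tz":0,"wx":0,"wy":0,"wz":0.24,"gripper":0.05},{"tx":0,"ty":0,"tz":0,"wx":0,"wy":0,"wz":0.36,"gripper":0.05},{"tx":0,"ty":0,"tz":0,"wx":0,"wy":0,"wz":0.48,"gripper":0.05},{"tx":0,"ty":0,"tz":0,"wx":0,"wy":0,"wz":0.6,"gripper":0.05}])

```text
time: 6.27
position: [0.5566, -0.2115, 0.1828]
tool_rot: [-2.479, -1.928, 0.001]
ft_force: [-0.3, 0.2, -1.5]
grip_width: 0.13
grip_force: 60.0
```

Emit:
jog_arm(increments=[{"tx":0,"ty":0,"tz":0,"wx":0,"wy":0,"wz":0.12,"gripper":0.05},{"tx":0,"ty":0,"tz":0,"wx":0,"wy":0,"wz":0.24,"gripper":0.05},{"tx":0,"ty":0,"tz":0,"wx":0,"wy":0,"wz":0.28,"gripper":0.05},{"tx":0,"ty":0,"tz":0,"wx":0,"wy":0,"wz":0.28,"gripper":0.05},{"tx":0,"ty":0,"tz":0,"wx":0,"wy":0,"wz":0.28,"gripper":0.05}])

```text
time: 6.68
position: [0.5567, -0.2115, 0.183]
tool_rot: [-2.718, -1.574, 0.001]
ft_force: [0.1, -0.6, -1.2]
grip_width: 0.136
grip_force: 60.0
```

Run:
```python
from h import *
w=vision.get_image("wrist");np.save("w4.npy",w,allow_pickle=True)
s=ctrl.get_state()
cv2.imwrite("pics/w4.png",cv2.resize(w["color"][80:300,100:400],None,fx=2.6,fy=2.6,interpolation=cv2.INTER_NEAREST))
goal(.556,-.212,.185,-.52);print("tcp",proj(w,np.array(s["position"])))
```

```text
t [-0.8 -0.5 -1.9] w [-0.001  0.    -0.001] q7 -0.03 pos [ 0.5568 -0.2116  0.1831]
tcp [258.29002388 242.99433676]
```

View pics/w4.png

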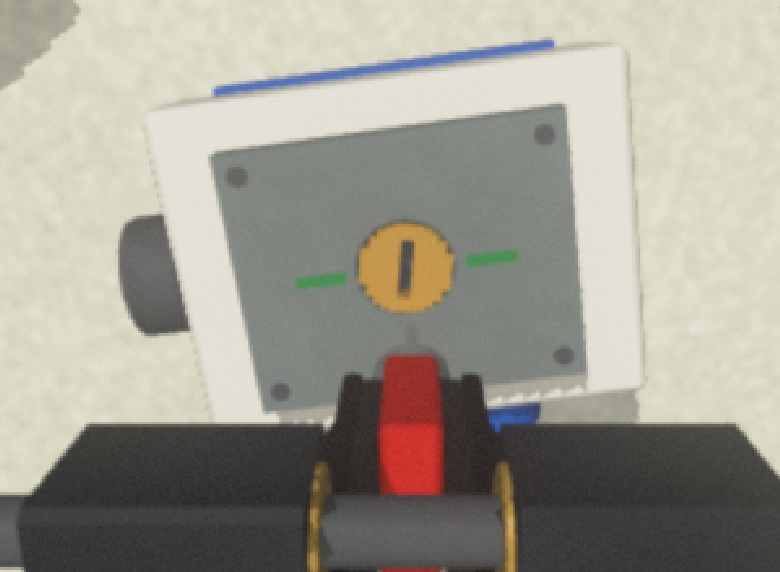

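The wrist view shows the fastener centred at crop (405,268). The slot runs (407,241)–(404,296), almost in line with the blade, whose far edge shows at ~(411,330), and the green marks run left–right.

```bash
cat >> h.py <<'E'
def slot(w,roi=None):
    """disc centre and slot direction/extent in tool axes (mm, relative to TCP xy)"""
    s=ctrl.get_state();T=R.from_rotvec(s["tool_rot"]);H,S,V=hsv(w)
    tool=lambda u,v,z:(T.inv().apply(np.r_[ray(w,u,v,z),z]-np.array(s["position"]))*1000)
    b=((H>8)&(H<28)&(S>110)&(V>80)).astype(np.uint8)
    b[260:]=0
    c=max(cv2.findContours(b,cv2.RETR_EXTERNAL,cv2.CHAIN_APPROX_NONE)[0],key=cv2.contourArea)
    hull=cv2.convexHull(c);disc=np.zeros_like(b);cv2.fillConvexPoly(disc,hull,1)
    W=np.float32([tool(*p[0],.072)[:2] for p in hull]);(cx,cy),rad=cv2.minEnclosingCircle(W)
    k=cv2.erode(disc,np.ones((5,5)))&(1-b)
    pts=np.array([tool(u,v,.072)[:2] for v,u in zip(*np.where(k))],np.float32)
    (sx,sy),(a,bb),t=cv2.minAreaRect(pts);t=t if a>bb else t+90
    print("disc",round(cx,1),round(cy,1),"r",round(rad,1),"slot",round(sx,1),round(sy,1),"size",round(a,1),round(bb,1),"wz to align",round(np.radians((t+90)%180-90),3))
E
python3 - <<'E'
from h import *
w=np.load("w4.npy",allow_pickle=True).item();slot(w)
s=ctrl.get_state();T=R.from_rotvec(s["tool_rot"])
P=lambda x,y,z:proj(w,T.apply([x,y,z])+s["position"]).round(1)
for x in(-9,9):print("blade end px",[P(x/1000,y,.0435) for y in(-.0015,.0015)],"barrel bottom",P(.01,0,.0315),"handle top +x",P(.017,0,-.030))
V=hsv(w)[2];print(V[200:222,248:270])
E
```

```text
Traceback (most recent call last):
  File "h.py", line 43, in slot
    (sx,sy),(a,bb),t=cv2.minAreaRect(pts);t=t if a>bb else t+90
                     ~~~~~~~~~~~~~~~^^^^^
cv2.error: OpenCV(4.12.0) /io/opencv/modules/imgproc/src/convhull.cpp:143: error: (-215:Assertion failed) total >= 0 && (depth == CV_32F || depth == CV_32S) in function 'convexHull'
```

```bash
sed -i 's/k=cv2.erode(disc,np.ones((5,5)))&(1-b)/k=cv2.erode(disc,np.ones((5,5)))\&(V<130).astype(np.uint8)/' h.py
python3 - <<'E'
from h import *
w=np.load("w4.npy",allow_pickle=True).item()
H,S,V=hsv(w);print(V[183,244:270],S[183,244:270])
s=ctrl.get_state();T=R.from_rotvec(s["tool_rot"])
P=lambda x,y,z:proj(w,T.apply([x,y,z])+s["position"]).round(1)
for x in(-.009,.009):print("blade end px",[P(x,y,.0435) for y in(-.0015,.0015)])
print("barrel bottom",P(.01,0,.0315),"handle top +x",P(.017,0,-.030),P(.017,0,.0055))
print(V[198:222,250:266])
slot(w)
E
```

```text
[197 196 198 197 196 197 197 197 193 139  94  77  81  96 154 187 196 196
 196 197 198 194 198 197 198 197] [157 156 156 157 160 155 154 158 155 119  49  10  16  43 131 154 159 159
 159 155 155 156 153 157 155 159]
blade end px [array([256. , 225.9]), array([260.3, 225.9])]
blade end px [array([256. , 202.1]), array([260.3, 202.1])]
barrel bottom [258.2 206.9] handle top +x [258.5 240.1] [258.3 211.6]
[[194 196 194 194 194 194 196 194 195 196 186 184 187 154 135 145]
 [164 165 164 162 163 172 171 173 171 180 161 152 160 140 129 133]
 [125 120 126 124 122 135 138 135 136 150 133 131 131 130 133 131]
 [129 128 130 130 125 129 130 127 132 129 131 133 131 129 130 128]
 [129 130 129 130 129 129 128 124 130 132 130 132 133 130 131 130]
 [131 129 131 126 126 128 129 122 127 130 132 132 130 131 130 130]
 [131 131 130 128 129 129 126 125 125 127 129 128 130 131 128 130]
 [132 130 132 127 130 127 120 123 121 121 130 128 132 131 129 131]
 [134 132 131 130 128 126 122 117 117 120 124 131 132 128 129 128]
 [129 132 129 133 128 128 120 119 117 118 123 130 130 126 130 129]
 [135 132 133 130 130 126 
[... 604 characters left out ...]
47 148 151 149 148 150 150 147 149 145]
 [148 152 151 151 150 151 150 152 153 149 152 151 152 150 151 145]
 [151 152 152 153 151 151 151 151 152 152 151 153 151 152 149 146]
 [149 149 150 153 152 150 147 151 148 149 151 151 151 151 152 148]
 [152 152 152 152 152 150 150 152 151 154 150 151 149 149 150 145]]Traceback (most recent call last):
  File "<stdin>", line 9, in <module>
  File "h.py", line 43, in slot
    (sx,sy),(a,bb),t=cv2.minAreaRect(pts);t=t if a>bb else t+90
                     ~~~~~~~~~~~~~~~^^^^^
cv2.error: OpenCV(4.12.0) /io/opencv/modules/imgproc/src/convhull.cpp:143: error: (-215:Assertion failed) total >= 0 && (depth == CV_32F || depth == CV_32S) in function 'convexHull'
```

```bash
sed -i 's/b\[260:\]=0/b[230:]=0;b[:110]=0;b[:,:180]=0;b[:,330:]=0/' h.py
python3 - <<'E'
from h import *
w=np.load("w4.npy",allow_pickle=True).item()
slot(w)
E
```

```text
disc 3.2 -2.4 r 16.7 slot 3.7 -2.3 size 17.3 3.9 wz to align 0.077
```

Emit:
jog_arm(increments=[{"tx":4.5,"ty":-2.4,"tz":0,"wx":0,"wy":0,"wz":0.075,"gripper":0.05},{"tx":4.5,"ty":-2.4,"tz":20,"wx":0,"wy":0,"wz":0.075,"gripper":0.05},{"tx":4.5,"ty":-2.4,"tz":40,"wx":0,"wy":0,"wz":0.075,"gripper":0.05},{"tx":4.5,"ty":-2.4,"tz":55,"wx":0,"wy":0,"wz":0.075,"gripper":0.05},{"tx":4.5,"ty":-2.4,"tz":55,"wx":0,"wy":0,"wz":0.075,"gripper":0.05}])

```text
time: 7.15
position: [0.555, -0.2055, 0.1252]
tool_rot: [-2.773, -1.468, 0.007]
ft_force: [0.0, -0.0, -1.8]
grip_width: 0.13
grip_force: 60.0
```

Emit:
jog_arm(increments=[{"tx":0,"ty":0,"tz":0,"wx":0,"wy":0,"wz":0,"gripper":0.05},{"tx":0,"ty":0,"tz":0,"wx":0,"wy":0,"wz":0,"gripper":0.05},{"tx":0,"ty":0,"tz":0,"wx":0,"wy":0,"wz":0,"gripper":0.05},{"tx":0,"ty":0,"tz":0,"wx":0,"wy":0,"wz":0,"gripper":0.05},{"tx":0,"ty":0,"tz":0,"wx":0,"wy":0,"wz":0,"gripper":0.05}])

```text
time: 7.57
position: [0.5579, -0.2068, 0.1295]
tool_rot: [2.776, 1.468, 0.002]
ft_force: [0.4, -0.5, -1.7]
grip_width: 0.131
grip_force: 60.0
```

Run:
```python
from h import *
w=vision.get_image("wrist");np.save("w5.npy",w,allow_pickle=True)
s=ctrl.get_state();T=R.from_rotvec(s["tool_rot"]);print(s["position"],s["ft_force"])
P=lambda x,y,z:proj(w,T.apply([x,y,z])+s["position"]).round(1)
print("blade +x",P(.008,0,.0435),P(.008,0,.0315),"slot +x end pred",P(.0115,0,.0435+s["position"][2]-.0435-.072))
cv2.imwrite("pics/w5.png",cv2.resize(w["color"][150:260,200:320],None,fx=5,fy=5,interpolation=cv2.INTER_NEAREST))
```

```text
[ 0.55774144 -0.20675134  0.12927322] [-0.02046727  0.08990945 -0.82135808]
blade +x [257.9 203.2] [257.9 209.5] slot +x end pred [257.9 192.3]
```

View pics/w5.png

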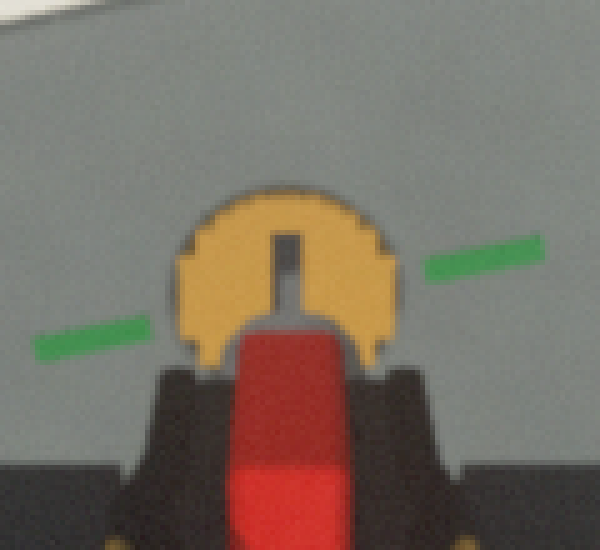

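The close view shows the slot at columns 272–302, ending at row 233, and the blade at 277–300 within it, so they are aligned. I'll lower gently.

Emit:
jog_arm(increments=[{"tx":-0.4,"ty":-0.2,"tz":5,"wx":0,"wy":0,"wz":0,"gripper":0.05},{"tx":-0.4,"ty":-0.2,"tz":9,"wx":0,"wy":0,"wz":0,"gripper":0.05},{"tx":-0.4,"ty":-0.2,"tz":12,"wx":0,"wy":0,"wz":0,"gripper":0.05},{"tx":-0.4,"ty":-0.2,"tz":14,"wx":0,"wy":0,"wz":0,"gripper":0.05},{"tx":-0.4,"ty":-0.2,"tz":15,"wx":0,"wy":0,"wz":0,"gripper":0.05}])

```text
time: 8.03
position: [0.5566, -0.2067, 0.1129]
tool_rot: [-2.777, -1.468, 0.001]
ft_force: [-0.5, 0.7, -0.4]
grip_width: 0.134
grip_force: 60.0
```

Emit:
jog_arm(increments=[{"tx":0,"ty":0,"tz":0.4,"wx":0,"wy":0,"wz":0,"gripper":0.05},{"tx":0,"ty":0,"tz":0.8,"wx":0,"wy":0,"wz":0,"gripper":0.05},{"tx":0,"ty":0,"tz":1.2,"wx":0,"wy":0,"wz":0,"gripper":0.05},{"tx":0,"ty":0,"tz":1.6,"wx":0,"wy":0,"wz":0,"gripper":0.05},{"tx":0,"ty":0,"tz":2,"wx":0,"wy":0,"wz":0,"gripper":0.05}])

```text
time: 8.45
position: [0.557, -0.2069, 0.1117]
tool_rot: [2.777, 1.469, 0.0]
ft_force: [0.2, -0.1, -1.7]
grip_width: 0.133
grip_force: 60.0
```

Emit:
jog_arm(increments=[{"tx":0,"ty":0,"tz":0.5,"wx":0,"wy":0,"wz":0,"gripper":0.05},{"tx":0,"ty":0,"tz":1,"wx":0,"wy":0,"wz":0,"gripper":0.05},{"tx":0,"ty":0,"tz":1.5,"wx":0,"wy":0,"wz":0,"gripper":0.05},{"tx":0,"ty":0,"tz":2,"wx":0,"wy":0,"wz":0,"gripper":0.05},{"tx":0,"ty":0,"tz":2.5,"wx":0,"wy":0,"wz":0,"gripper":0.05}])

```text
time: 8.87
position: [0.5569, -0.2069, 0.109]
tool_rot: [-2.777, -1.469, -0.0]
ft_force: [0.0, 0.7, -1.2]
grip_width: 0.134
grip_force: 60.0
```

Emit:
jog_arm(increments=[{"tx":0,"ty":0,"tz":0.5,"wx":0,"wy":0,"wz":0,"gripper":0.05},{"tx":0,"ty":0,"tz":1,"wx":0,"wy":0,"wz":0,"gripper":0.05},{"tx":0,"ty":0,"tz":1.5,"wx":0,"wy":0,"wz":0,"gripper":0.05},{"tx":0,"ty":0,"tz":2,"wx":0,"wy":0,"wz":0,"gripper":0.05},{"tx":0,"ty":0,"tz":2,"wx":0,"wy":0,"wz":0,"gripper":0.05}])

```text
time: 9.28
position: [0.5569, -0.2068, 0.107]
tool_rot: [-2.777, -1.469, 0.0]
ft_force: [0.4, -0.0, -1.3]
grip_width: 0.128
grip_force: 60.0
```

Run:
```python
from h import *
w=vision.get_image("wrist");s=ctrl.get_state();print(s["position"],s["ft_force"],s["torque"],s["joint_positions"][6])
cv2.imwrite("pics/w6.png",cv2.resize(w["color"][150:260,200:320],None,fx=5,fy=5,interpolation=cv2.INTER_NEAREST))
```

```text
[ 0.55688003 -0.20685561  0.10700282] [-0.21341401  0.64063629 -1.91221066] [-0.10653097  0.12078962  0.04679668] -0.06616127277753618
```

View pics/w6.png

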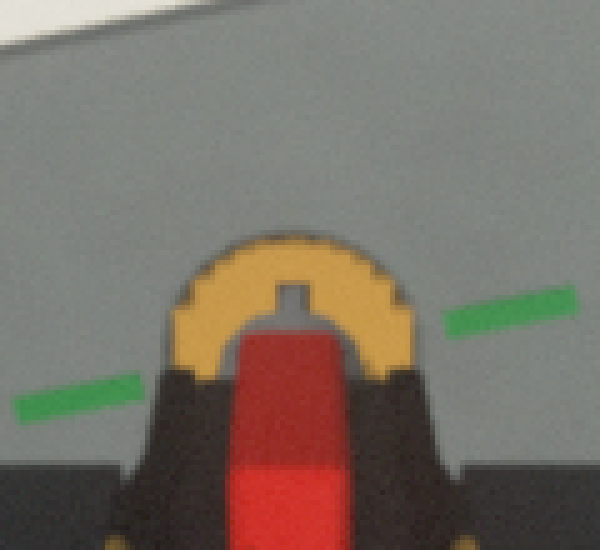

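The blade is in the slot: the slot end shows at (293,295), with the key centred on the disc. Next I'll go 0.8 mm deeper and start the clockwise turn. I'm shifting the TCP as it turns so that the key's axis stays put, since the key sits about 2 mm behind the TCP in the grip.

Emit:
jog_arm(increments=[{"tx":0,"ty":0,"tz":0.4,"wx":0,"wy":0,"wz":0,"gripper":0.05},{"tx":0,"ty":0,"tz":0.8,"wx":0,"wy":0,"wz":0,"gripper":0.05},{"tx":0,"ty":0.2,"tz":0.8,"wx":0,"wy":0,"wz":0.1,"gripper":0.05},{"tx":0,"ty":0.4,"tz":0.8,"wx":0,"wy":0,"wz":0.2,"gripper":0.05},{"tx":-0.1,"ty":0.6,"tz":0.8,"wx":0,"wy":0,"wz":0.3,"gripper":0.05}])

```text
time: 9.75
position: [0.5576, -0.2075, 0.1063]
tool_rot: [2.967, 1.03, 0.001]
ft_force: [0.9, -0.7, -3.0]
grip_width: 0.131
grip_force: 60.0
```

Emit:
jog_arm(increments=[{"tx":0,"ty":0,"tz":0,"wx":0,"wy":0,"wz":0,"gripper":0.05},{"tx":0,"ty":0,"tz":0,"wx":0,"wy":0,"wz":0,"gripper":0.05},{"tx":0,"ty":0,"tz":0,"wx":0,"wy":0,"wz":0,"gripper":0.05},{"tx":0,"ty":0,"tz":0,"wx":0,"wy":0,"wz":0,"gripper":0.05},{"tx":0,"ty":0,"tz":0,"wx":0,"wy":0,"wz":0,"gripper":0.05}])

```text
time: 10.17
position: [0.5575, -0.2075, 0.1063]
tool_rot: [2.965, 1.038, 0.001]
ft_force: [0.5, -1.9, -3.3]
grip_width: 0.134
grip_force: 60.0
```

```bash
cat >> h.py <<'E'
def chk():
    s=ctrl.get_state();T=R.from_rotvec(s["tool_rot"]);print(np.round(s["position"],4),"F tool",T.inv().apply(s["ft_force"]).round(1),"M",T.inv().apply(s["torque"]).round(3),"q7",round(s["joint_positions"][6],3),s["grip_width"])
E
python3 -c "
from h import *
chk()"
```

```text
[ 0.5575 -0.2075  0.1063] F tool [-0.8  1.8  3.3] M [-0.418 -0.095 -0.062] q7 -0.341 0.13445782634629858
```

Emit:
jog_arm(increments=[{"tx":0,"ty":0.2,"tz":0,"wx":0,"wy":0,"wz":0.1,"gripper":0.05},{"tx":0,"ty":0.4,"tz":0,"wx":0,"wy":0,"wz":0.2,"gripper":0.05},{"tx":-0.1,"ty":0.6,"tz":0,"wx":0,"wy":0,"wz":0.3,"gripper":0.05},{"tx":-0.2,"ty":0.8,"tz":0,"wx":0,"wy":0,"wz":0.4,"gripper":0.05},{"tx":-0.3,"ty":1.1,"tz":0,"wx":0,"wy":0,"wz":0.5,"gripper":0.05}])

```text
time: 10.58
position: [0.558, -0.2085, 0.1063]
tool_rot: [3.13, 0.265, 0.001]
ft_force: [0.5, -1.6, -3.6]
grip_width: 0.135
grip_force: 60.0
```

Run:
```python
from h import *
w=vision.get_image("wrist");chk()
cv2.imwrite("pics/w7.png",cv2.resize(w["color"][150:260,200:320],None,fx=5,fy=5,interpolation=cv2.INTER_NEAREST))
```

```text
[ 0.5579 -0.2086  0.1062] F tool [1.3 0.4 3.1] M [-0.316  0.047 -0.08 ] q7 -0.804 0.13387047738693555
```

View pics/w7.png

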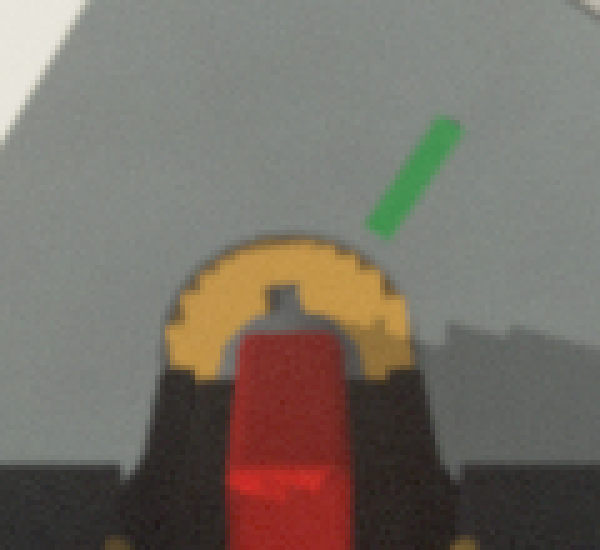

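The slot and key turn together, and the green mark at ~(415,178) is about 0.6 rad further on.

Emit:
jog_arm(increments=[{"tx":0,"ty":0.2,"tz":0,"wx":0,"wy":0,"wz":0.1,"gripper":0.05},{"tx":0,"ty":0.4,"tz":0,"wx":0,"wy":0,"wz":0.2,"gripper":0.05},{"tx":-0.1,"ty":0.6,"tz":0,"wx":0,"wy":0,"wz":0.3,"gripper":0.05},{"tx":-0.2,"ty":0.8,"tz":0,"wx":0,"wy":0,"wz":0.4,"gripper":0.05},{"tx":-0.3,"ty":1.1,"tz":0,"wx":0,"wy":0,"wz":0.5,"gripper":0.05}])

```text
time: 11.05
position: [0.5579, -0.2097, 0.1063]
tool_rot: [3.099, -0.514, 0.001]
ft_force: [1.5, -1.6, -2.5]
grip_width: 0.135
grip_force: 60.0
```

Run:
```python
from h import *
w=vision.get_image("wrist");chk()
cv2.imwrite("pics/w8.png",cv2.resize(w["color"][60:260,180:340],None,fx=3,fy=3,interpolation=cv2.INTER_NEAREST))
H,S,V=hsv(w);s=ctrl.get_state();T=R.from_rotvec(s["tool_rot"])
g=((H>40)&(H<85)&(S>90));v,u=np.where(g)
p=np.array([T.inv().apply(np.r_[ray(w,a,b,.072),.072]-np.array(s["position"]))[:2] for a,b in zip(u,v)])*1000
vx,vy,x0,y0=cv2.fitLine(p.astype(np.float32),cv2.DIST_L2,0,.01,.01).ravel();print("green dir wz",np.arctan(vy/vx),"n",len(p),"mean",x0,y0)
```

```text
[ 0.5579 -0.2097  0.1063] F tool [0.9 1.1 1.4] M [-0.28   0.201 -0.066] q7 -1.247 0.13152183458736005
green dir wz 0.73323536 n 172 mean 3.2778215 -15.107387
```

Emit:
jog_arm(increments=[{"tx":0,"ty":0,"tz":0,"wx":0,"wy":0,"wz":0.02,"gripper":0.05},{"tx":0,"ty":0.1,"tz":0,"wx":0,"wy":0,"wz":0.04,"gripper":0.05},{"tx":0,"ty":0.1,"tz":0,"wx":0,"wy":0,"wz":0.06,"gripper":0.05},{"tx":0,"ty":0.2,"tz":0,"wx":0,"wy":0,"wz":0.08,"gripper":0.05},{"tx":0,"ty":0.2,"tz":0,"wx":0,"wy":0,"wz":0.08,"gripper":0.05}])

```text
time: 11.52
position: [0.5577, -0.2098, 0.1063]
tool_rot: [3.077, -0.636, 0.001]
ft_force: [1.5, -1.5, -2.8]
grip_width: 0.135
grip_force: 60.0
```

```bash
cat >> h.py <<'E'
def green(w):
    H,S,V=hsv(w);s=ctrl.get_state();T=R.from_rotvec(s["tool_rot"])
    n,l,st,c=cv2.connectedComponentsWithStats(((H>40)&(H<85)&(S>90)).astype(np.uint8))
    for i in range(1,n):
        if st[i,4]<15: continue
        v,u=np.where(l==i)
        p=np.array([T.inv().apply(np.r_[ray(w,a,b,.072),.072]-np.array(s["position"]))[:2] for a,b in zip(u,v)])*1000
        vx,vy,x0,y0=cv2.fitLine(p.astype(np.float32),cv2.DIST_L2,0,.01,.01).ravel()
        print("green",st[i],"dir wz",round(float(np.arctan(vy/vx)),3),"at",x0,y0)
E
python3 -c "
from h import *
chk();w=vision.get_image('wrist');green(w);chk()
V=w['color'];print(cv2.cvtColor(V,cv2.COLOR_BGR2GRAY)[203:214,246:270])"
```

```text
[ 0.5577 -0.2098  0.1063] F tool [1.9 0.8 2.8] M [-0.391  0.375 -0.121] q7 -1.312 0.1354560088857392
green [254 165   6  27 149] dir wz -0.024 at 28.1048 -1.505066
[ 0.5577 -0.2098  0.1063] F tool [2.3 2.  2.8] M [-0.399  0.458 -0.093] q7 -1.311 0.1334035477608966
[[156 153 154 158 154 157 156 157 154 156 157 156 156 155 155 156 155 156
  154 153 155 155 154 155]
 [153 155 155 158 157 158 157 155 155 154 157 157 155 157 155 156 155 154
  154 153 155 152 155 152]
 [156 156 158 158 156 155 156 153 155 155 153 153 152 154 155 156 156 153
  152 156 156 153 155 156]
 [154 155 157 155 154 155 154 142 135 137 135 130 128 137 151 152 153 153
  155 152 155 158 153 155]
 [157 156 156 154 157 154 144 117 102 101 100  94  95 109 130 137 151 156
  154 155 150 152 151 142]
 [154 155 154 155 152 152 136 101  81  78  82  85  87  95 112 123 144 152
  151 146 137 138 137 128]
 [156 157 156 153 154 153 143 111  81  76  84  84  86  91 108 117 132 138
  134 123 119 119 120 117]
 [156 157 156 157 153 156 153 113  78  76  87  83  85  86 105 114 120 119
  117 117 115 117 117 118]
 [157 157 153 155 156 152 150 116  84  77  86  86  86  85 103 108 114 115
  115 116 114 118 117 116]
 [155 156 153 155 154 146 138 112  93  87  84  85  83  86  89  99 103 103
  110 110 114 116 115 114]
 [157 157 153 147 137 121 112  97  90  88  90  85  83  85  85  90  89  92
   98  97 102 112 116 118]]
```

Emit:
jog_arm(increments=[{"tx":0,"ty":0,"tz":0,"wx":0,"wy":0,"wz":0.015,"gripper":0.05},{"tx":0,"ty":0,"tz":0,"wx":0,"wy":0,"wz":0.03,"gripper":0.05},{"tx":0,"ty":0.1,"tz":0,"wx":0,"wy":0,"wz":0.045,"gripper":0.05},{"tx":0,"ty":0.1,"tz":0,"wx":0,"wy":0,"wz":0.06,"gripper":0.05},{"tx":0,"ty":0.1,"tz":0,"wx":0,"wy":0,"wz":0.06,"gripper":0.05}])

```text
time: 11.98
position: [0.5577, -0.2099, 0.1063]
tool_rot: [3.056, -0.729, 0.0]
ft_force: [1.3, -1.7, -3.2]
grip_width: 0.129
grip_force: 60.0
```

```bash
cat >> h.py <<'E'
def look():
    w=vision.get_image('wrist');green(w);chk();print("tau7",ctrl.get_state()["joint_torque"][6])
    g=cv2.cvtColor(w["color"],cv2.COLOR_BGR2GRAY)
    print(g[205:214,246:270]);return w
E
python3 -c "
from h import *
look()"
```

```text
green [251 165   7  27 144] dir wz -0.079 at 27.436867 -3.2891457
[ 0.5577 -0.2099  0.1063] F tool [2.6 2.3 3.4] M [-0.435  0.6   -0.126] q7 -1.364 0.1362516984091474
tau7 -0.18769999500364065
[[155 156 155 158 156 155 155 156 152 152 152 153 153 154 153 156 157 157
  154 156 155 156 156 154]
 [158 155 155 154 157 156 153 141 137 130 130 130 130 135 138 151 154 156
  155 154 155 153 150 145]
 [156 154 158 155 154 156 144 116 101  95  96  94  93 108 122 140 153 151
  156 150 143 140 135 127]
 [157 155 156 155 155 153 134 101  82  75  84  87  87  94 113 130 145 139
  143 135 122 118 116 114]
 [155 155 155 155 155 153 146 110  79  75  81  86  86  92 105 120 132 125
  116 118 116 114 116 115]
 [154 156 155 155 156 155 150 113  81  76  79  85  87  88 102 115 117 118
  115 115 116 117 115 117]
 [156 158 154 154 156 153 151 114  88  80  83  83  85  88 101 109 111 111
  117 114 118 116 118 116]
 [155 152 156 156 153 143 132 113  86  87  86  85  86  87  92  96 102 105
  109 112 116 116 116 115]
 [154 157 155 147 135 120 105  98  90  89  88  85  87  86  87  86  87  91
   95 101 103 115 112 116]]
```

Emit:
jog_arm(increments=[{"tx":0,"ty":0,"tz":0,"wx":0,"wy":0,"wz":0.01,"gripper":0.05},{"tx":0,"ty":0,"tz":0,"wx":0,"wy":0,"wz":0.02,"gripper":0.05},{"tx":0,"ty":0.1,"tz":0,"wx":0,"wy":0,"wz":0.03,"gripper":0.05},{"tx":0,"ty":0.1,"tz":0,"wx":0,"wy":0,"wz":0.04,"gripper":0.05},{"tx":0,"ty":0.1,"tz":0,"wx":0,"wy":0,"wz":0.04,"gripper":0.05}])

```text
time: 12.45
position: [0.5576, -0.2099, 0.1063]
tool_rot: [3.041, -0.789, 0.0]
ft_force: [1.2, -1.7, -3.0]
grip_width: 0.136
grip_force: 60.0
```

```bash
python3 -c "
from h import *
look()"
```

```text
green [248 166   9  26 147] dir wz -0.128 at 27.499945 -4.4460106
[ 0.5576 -0.2099  0.1063] F tool [3.2 1.4 3.3] M [-0.519  0.618 -0.173] q7 -1.399 0.13437320193608138
tau7 -0.17090032808482647
[[156 159 154 155 156 156 153 154 155 156 154 152 151 155 154 156 154 155
  155 154 157 153 154 153]
 [157 155 156 155 156 154 148 139 137 129 129 128 132 135 147 153 157 157
  156 155 152 145 137 137]
 [157 158 154 157 154 152 137 113 102  95  92  92  93 105 131 148 151 156
  151 143 137 127 122 117]
 [158 154 156 156 155 155 137 105  81  78  82  82  88  94 112 141 143 139
  138 126 121 114 114 114]
 [154 156 157 157 154 155 147 110  81  75  84  85  83  90 107 129 124 119
  118 117 116 117 115 115]
 [157 157 154 156 155 156 152 111  84  74  83  83  83  85 101 115 118 115
  117 115 115 114 115 116]
 [156 155 157 154 155 153 149 118  88  79  84  84  83  88 100 107 115 113
  115 115 117 116 118 115]
 [156 156 156 155 154 142 134 107  91  85  84  84  85  86  89  97  97 107
  110 112 113 115 116 111]
 [155 156 153 147 134 117 105  93  89  85  89  85  86  86  88  85  88  88
   97 101 106 112 114 114]]
```

Emit:
jog_arm(increments=[{"tx":0,"ty":0,"tz":0,"wx":0,"wy":0,"wz":0.01,"gripper":0.05},{"tx":0,"ty":0,"tz":0,"wx":0,"wy":0,"wz":0.02,"gripper":0.05},{"tx":0,"ty":0.1,"tz":0,"wx":0,"wy":0,"wz":0.03,"gripper":0.05},{"tx":0,"ty":0.1,"tz":0,"wx":0,"wy":0,"wz":0.04,"gripper":0.05},{"tx":0,"ty":0.1,"tz":0,"wx":0,"wy":0,"wz":0.04,"gripper":0.05}])

```text
time: 12.92
position: [0.5575, -0.21, 0.1063]
tool_rot: [3.024, -0.849, 0.0]
ft_force: [1.5, -3.7, -2.9]
grip_width: 0.136
grip_force: 60.0
```

Run:
```python
from h import *
w=look();cv2.imwrite("pics/w9.png",cv2.resize(w["color"][150:260,200:320],None,fx=5,fy=5,interpolation=cv2.INTER_NEAREST))
```

```text
green [246 166  10  26 147] dir wz -0.17 at 27.34388 -5.694895
[ 0.5575 -0.21    0.1063] F tool [3.4 0.5 2.5] M [-0.558  0.765 -0.305] q7 -1.434 0.1364780974108815
tau7 -0.28958975337445736
[[158 156 157 158 157 154 156 153 154 153 151 154 148 153 155 144 137 140
  150 154 155 154 143 138]
 [155 154 157 155 156 157 147 141 133 132 130 128 126 131 137 125 119 121
  143 153 145 139 128 119]
 [156 157 157 157 155 155 136 109 102  96  93  93  92 107 117 119 117 119
  130 138 125 119 118 113]
 [157 154 157 155 154 152 128  96  81  78  82  84  86 102 110 116 114 115
  118 116 117 115 115 114]
 [156 157 155 157 154 154 134  98  80  76  81  84  83  92 109 116 115 115
  114 115 116 113 116 116]
 [155 157 155 155 156 154 137 103  79  75  81  84  87  88 101 113 117 115
  115 115 116 115 115 116]
 [157 157 155 157 155 155 143 111  79  74  84  86  83  88 102 111 114 116
  115 117 113 117 117 114]
 [156 156 156 153 154 146 131 102  87  82  82  84  85  86  92  97 103 106
  107 110 113 114 114 116]
 [156 157 157 149 135 118 102  93  89  84  85  85  84  85  85  88  88  91
   96 101 105 113 116 116]]
```

Torque has climbed to 0.3 N m, so the stop is being felt. A last small nudge, then hold.

Emit:
jog_arm(increments=[{"tx":0,"ty":0,"tz":0,"wx":0,"wy":0,"wz":0.01,"gripper":0.05},{"tx":0,"ty":0,"tz":0,"wx":0,"wy":0,"wz":0.02,"gripper":0.05},{"tx":0,"ty":0,"tz":0,"wx":0,"wy":0,"wz":0.025,"gripper":0.05},{"tx":0,"ty":0,"tz":0,"wx":0,"wy":0,"wz":0.025,"gripper":0.05},{"tx":0,"ty":0,"tz":0,"wx":0,"wy":0,"wz":0.025,"gripper":0.05}])

```text
time: 13.38
position: [0.5575, -0.21, 0.1063]
tool_rot: [3.014, -0.886, 0.0]
ft_force: [1.0, -2.6, -3.2]
grip_width: 0.132
grip_force: 60.1
```

Run:
```python
from h import *
w=look()
s=ctrl.get_state();T=R.from_rotvec(s["tool_rot"])
t=lambda u,v:(T.inv().apply(np.r_[ray(w,u,v,.072),.072]-np.array(s["position"]))*1000).round(1)
print("slot end",t(256,206.5),"disc L/R?")
```

```text
green [245 166  10  26 148] dir wz -0.195 at 27.248953 -6.2912416
[ 0.5575 -0.21    0.1063] F tool [3.8 1.7 2.9] M [-0.662  0.779 -0.344] q7 -1.456 0.13102399198718265
tau7 -0.3739205561578274
[[157 159 156 155 155 155 155 155 152 151 154 153 150 150 144 139 141 151
  153 152 153 143 136 127]
 [155 154 158 155 157 154 148 140 136 132 129 128 126 135 124 118 120 133
  147 145 137 125 121 118]
 [156 158 156 155 156 153 128 110 100  96  93  92 101 114 117 116 115 121
  132 127 122 118 118 113]
 [156 158 156 155 156 152 119  92  78  75  84  85  89 114 122 118 115 118
  120 116 116 118 116 114]
 [156 154 157 158 157 155 127  95  77  76  85  84  90 104 113 112 116 116
  116 117 116 117 115 117]
 [157 157 156 156 156 155 130  99  77  74  83  86  87  91 104 113 116 116
  115 116 116 116 112 114]
 [155 156 155 156 158 152 136 101  82  76  81  85  85  86 100 108 110 115
  115 115 116 115 115 113]
 [156 157 158 156 153 144 125 100  84  83  85  85  86  87  93  98 103 103
  108 111 111 114 115 113]
 [157 154 155 147 134 116 101  90  87  86  85  86  86  88  86  86  91  91
   94 101 108 113 117 117]]
slot end [ 8.  -2.  34.3] disc L/R?
```

The stop is clearly felt at 0.37 N m. I'll relax within the play (−0.12 rad), lift out, and check.

Emit:
jog_arm(increments=[{"tx":0,"ty":-0.1,"tz":0,"wx":0,"wy":0,"wz":-0.06,"gripper":0.05},{"tx":0,"ty":-0.3,"tz":0,"wx":0,"wy":0,"wz":-0.12,"gripper":0.05},{"tx":0,"ty":-0.3,"tz":-1,"wx":0,"wy":0,"wz":-0.12,"gripper":0.05},{"tx":0,"ty":-0.3,"tz":-3,"wx":0,"wy":0,"wz":-0.12,"gripper":0.05},{"tx":0,"ty":-0.3,"tz":-7,"wx":0,"wy":0,"wz":-0.12,"gripper":0.05}])

```text
time: 13.85
position: [0.5572, -0.2093, 0.1129]
tool_rot: [-3.06, 0.707, 0.002]
ft_force: [0.7, -2.3, -3.3]
grip_width: 0.135
grip_force: 60.0
```

Emit:
jog_arm(increments=[{"tx":0,"ty":0,"tz":-10,"wx":0,"wy":0,"wz":0,"gripper":0.05},{"tx":0,"ty":0,"tz":-30,"wx":0,"wy":0,"wz":0,"gripper":0.05},{"tx":0,"ty":0,"tz":-50,"wx":0,"wy":0,"wz":0,"gripper":0.05},{"tx":0,"ty":0,"tz":-70,"wx":0,"wy":0,"wz":0,"gripper":0.05},{"tx":0,"ty":0,"tz":-70,"wx":0,"wy":0,"wz":0,"gripper":0.05}])

```text
time: 14.27
position: [0.5595, -0.2101, 0.1879]
tool_rot: [-3.06, 0.705, -0.009]
ft_force: [1.2, -0.8, -1.9]
grip_width: 0.134
grip_force: 60.0
```

Run:
```python
from h import *
w=vision.get_image("wrist");w=vision.get_image("wrist");chk();green(w)
try: slot(w)
except Exception as e: print("x")
goal(.523,.1993,.183,.957)
cv2.imwrite("pics/w10.png",cv2.resize(w["color"][80:300,100:400],None,fx=2.6,fy=2.6,interpolation=cv2.INTER_NEAREST))
```

```text
[ 0.5579 -0.209   0.1841] F tool [-0.5 -0.1  1.6] M [-0.101 -0.191 -0.015] q7 -1.407 0.13019418529486226
green [255 147   5  19  68] dir wz -0.068 at 27.46924 -1.7475618
disc -2.2 0.1 r 16.8 slot -1.7 0.3 size 3.7 19.2 wz to align -0.004
t [-209.8 -352.     1.7] w [-0.002 -0.     0.162] q7 -1.41 pos [ 0.5579 -0.209   0.1841]
```

Run:
```python
from h import *
w=vision.get_image("wrist");green(w);slot(w)
g=cv2.cvtColor(w["color"],cv2.COLOR_BGR2GRAY).astype(float)
print(g[160:192:2,244:272].astype(int))
s=ctrl.get_state();T=R.from_rotvec(s["tool_rot"])
pts=[]
for v in range(160,196):
    row=np.clip(150-g[v,247:268],0,None)
    if 100<row.sum()<500:
        u=(row*np.arange(247,268)).sum()/row.sum();p=T.inv().apply(np.r_[ray(w,u,v,.072),.072]-np.array(s["position"]))*1000;pts.append([v,u,p[0],p[1],row.sum()])
pts=np.array(pts);print(pts.round(1)[::3]);print("slot wz",np.polyfit(pts[:,2],pts[:,3],1))
```

```text
green [255 145   5  20  75] dir wz -0.06 at 28.717764 -1.9230328
disc -1.2 -0.1 r 16.7 slot -1.1 0.1 size 3.7 20.0 wz to align -0.004
[[137 135 135 133 138 134 136 134 135 136 132 127 120 117 121 125 134 135
  135 135 134 133 133 133 137 134 133 136]
 [135 137 135 134 136 134 136 135 135 137 134 127 119 119 115 122 132 133
  134 135 133 134 134 132 135 134 136 134]
 [138 134 134 135 137 136 136 134 138 136 133 128 123 121 123 125 132 133
  136 138 135 133 135 133 133 133 134 133]
 [134 135 137 135 136 135 137 136 135 137 134 134 134 134 134 134 131 132
  133 137 135 136 135 134 135 133 133 136]
 [136 137 137 138 134 138 136 138 133 131 129 125 123 120 120 118 120 121
  122 127 127 130 134 133 133 136 135 135]
 [135 135 135 134 133 125 121 114 113 116 119 120 126 125 129 130 133 135
  135 131 120 119 121 119 124 130 133 135]
 [137 137 132 117 107 116 135 145 148 152 159 157 158 159 159 158 164 161
  156 157 156 157 156 138 131 136 126 124]
 [129 113 119 138 144 153 157 159 158 159 160 159 159 160 158 155 160 161
  160 160 159 159 158 160 161 156 131 117]
 [125 126 132 153 157 158 159 
[... 879 characters left out ...]
8 159 157 158 157 157 156]]
[[ 1.600e+02  2.572e+02  2.360e+01 -1.500e+00  3.900e+02]
 [ 1.630e+02  2.573e+02  2.090e+01 -1.400e+00  3.790e+02]
 [ 1.660e+02  2.572e+02  1.820e+01 -1.500e+00  3.220e+02]
 [ 1.710e+02  2.540e+02  1.350e+01 -4.400e+00  2.560e+02]
 [ 1.770e+02  2.583e+02  8.000e+00 -5.000e-01  2.950e+02]
 [ 1.800e+02  2.585e+02  5.100e+00 -3.000e-01  3.230e+02]
 [ 1.830e+02  2.588e+02  2.300e+00 -0.000e+00  3.190e+02]
 [ 1.860e+02  2.589e+02 -5.000e-01  1.000e-01  3.260e+02]
 [ 1.890e+02  2.592e+02 -3.400e+00  3.000e-01  3.190e+02]
 [ 1.920e+02  2.593e+02 -6.300e+00  4.000e-01  3.140e+02]
 [ 1.950e+02  2.595e+02 -9.200e+00  6.000e-01  2.810e+02]]
slot wz [-0.09389935 -0.16511609]
```

The slot and green mark directions agree (−0.064 vs −0.06), so the fastener is seated. Now I'll unwind to the original grasp yaw and go back to the stand.

Emit:
jog_arm(increments=[{"tx":0,"ty":0,"tz":0,"wx":0,"wy":0,"wz":-0.12,"gripper":0.05},{"tx":0,"ty":0,"tz":0,"wx":0,"wy":0,"wz":-0.24,"gripper":0.05},{"tx":0,"ty":0,"tz":0,"wx":0,"wy":0,"wz":-0.36,"gripper":0.05},{"tx":0,"ty":0,"tz":0,"wx":0,"wy":0,"wz":-0.48,"gripper":0.05},{"tx":0,"ty":0,"tz":0,"wx":0,"wy":0,"wz":-0.6,"gripper":0.05}])

```text
time: 14.83
position: [0.5566, -0.2088, 0.1817]
tool_rot: [-3.131, -0.241, 0.005]
ft_force: [0.5, 0.1, -1.5]
grip_width: 0.129
grip_force: 60.0
```

Emit:
jog_arm(increments=[{"tx":0,"ty":0,"tz":0,"wx":0,"wy":0,"wz":-0.12,"gripper":0.05},{"tx":0,"ty":0,"tz":0,"wx":0,"wy":0,"wz":-0.24,"gripper":0.05},{"tx":0,"ty":0,"tz":0,"wx":0,"wy":0,"wz":-0.36,"gripper":0.05},{"tx":0,"ty":0,"tz":0,"wx":0,"wy":0,"wz":-0.48,"gripper":0.05},{"tx":0,"ty":0,"tz":0,"wx":0,"wy":0,"wz":-0.6,"gripper":0.05}])

```text
time: 15.25
position: [0.5566, -0.2088, 0.1816]
tool_rot: [-2.919, -1.155, 0.004]
ft_force: [-0.2, -0.3, -1.4]
grip_width: 0.132
grip_force: 60.0
```

Emit:
jog_arm(increments=[{"tx":0,"ty":0,"tz":0,"wx":0,"wy":0,"wz":-0.12,"gripper":0.05},{"tx":0,"ty":0,"tz":0,"wx":0,"wy":0,"wz":-0.24,"gripper":0.05},{"tx":0,"ty":0,"tz":0,"wx":0,"wy":0,"wz":-0.36,"gripper":0.05},{"tx":0,"ty":0,"tz":0,"wx":0,"wy":0,"wz":-0.48,"gripper":0.05},{"tx":0,"ty":0,"tz":0,"wx":0,"wy":0,"wz":-0.6,"gripper":0.05}])

```text
time: 15.67
position: [0.5565, -0.2089, 0.1816]
tool_rot: [-2.447, -1.966, 0.003]
ft_force: [0.6, -0.0, -2.3]
grip_width: 0.129
grip_force: 60.0
```

Emit:
jog_arm(increments=[{"tx":0,"ty":0,"tz":0,"wx":0,"wy":0,"wz":-0.12,"gripper":0.05},{"tx":0,"ty":0,"tz":0,"wx":0,"wy":0,"wz":-0.24,"gripper":0.05},{"tx":0,"ty":0,"tz":0,"wx":0,"wy":0,"wz":-0.36,"gripper":0.05},{"tx":0,"ty":0,"tz":0,"wx":0,"wy":0,"wz":-0.48,"gripper":0.05},{"tx":0,"ty":0,"tz":0,"wx":0,"wy":0,"wz":-0.6,"gripper":0.05}])

```text
time: 16.08
position: [0.5565, -0.2089, 0.1815]
tool_rot: [-1.756, -2.6, 0.001]
ft_force: [-0.2, 0.4, -1.2]
grip_width: 0.136
grip_force: 60.0
```

Emit:
jog_arm(increments=[{"tx":0,"ty":0,"tz":0,"wx":0,"wy":0,"wz":-0.12,"gripper":0.05},{"tx":0,"ty":0,"tz":0,"wx":0,"wy":0,"wz":-0.24,"gripper":0.05},{"tx":0,"ty":0,"tz":0,"wx":0,"wy":0,"wz":-0.36,"gripper":0.05},{"tx":0,"ty":0,"tz":0,"wx":0,"wy":0,"wz":-0.48,"gripper":0.05},{"tx":0,"ty":0,"tz":0,"wx":0,"wy":0,"wz":-0.58,"gripper":0.05}])

```text
time: 16.5
position: [0.5565, -0.2089, 0.1815]
tool_rot: [-0.94, -2.994, -0.0]
ft_force: [0.1, -0.6, -0.9]
grip_width: 0.133
grip_force: 60.0
```

```bash
python3 -c "
from h import *
goal(.5228,.1993,.183,.957)"
```

```text
t [260.9 315.8  -0.8] w [-0.001 -0.004  0.006] q7 1.4 pos [ 0.5565 -0.2089  0.1815]
```

Next I'll move over the stand in two and a bit calls, keeping height.

Emit:
jog_arm(increments=[{"tx":24,"ty":29,"tz":0,"wx":0,"wy":0,"wz":0,"gripper":0.05},{"tx":48,"ty":58,"tz":0,"wx":0,"wy":0,"wz":0,"gripper":0.05},{"tx":72,"ty":87,"tz":0,"wx":0,"wy":0,"wz":0,"gripper":0.05},{"tx":96,"ty":116,"tz":0,"wx":0,"wy":0,"wz":0,"gripper":0.05},{"tx":120,"ty":145,"tz":0,"wx":0,"wy":0,"wz":0,"gripper":0.05}])

```text
time: 16.92
position: [0.5413, -0.0201, 0.1818]
tool_rot: [-0.949, -2.992, 0.001]
ft_force: [0.1, 0.6, -1.4]
grip_width: 0.128
grip_force: 60.0
```

Emit:
jog_arm(increments=[{"tx":24,"ty":29,"tz":0,"wx":0,"wy":0,"wz":0,"gripper":0.05},{"tx":48,"ty":58,"tz":0,"wx":0,"wy":0,"wz":0,"gripper":0.05},{"tx":72,"ty":87,"tz":0,"wx":0,"wy":0,"wz":0,"gripper":0.05},{"tx":96,"ty":116,"tz":0,"wx":0,"wy":0,"wz":0,"gripper":0.05},{"tx":120,"ty":145,"tz":0,"wx":0,"wy":0,"wz":0,"gripper":0.05}])

```text
time: 17.33
position: [0.5267, 0.1673, 0.1818]
tool_rot: [-0.948, -2.992, 0.003]
ft_force: [0.7, 0.0, -1.4]
grip_width: 0.135
grip_force: 60.0
```

Emit:
jog_arm(increments=[{"tx":21,"ty":26,"tz":0,"wx":0,"wy":0,"wz":0.006,"gripper":0.05},{"tx":21,"ty":26,"tz":0,"wx":0,"wy":0,"wz":0.006,"gripper":0.05},{"tx":21,"ty":26,"tz":20,"wx":0,"wy":0,"wz":0.006,"gripper":0.05},{"tx":21,"ty":26,"tz":20,"wx":0,"wy":0,"wz":0.006,"gripper":0.05},{"tx":21,"ty":26,"tz":20,"wx":0,"wy":0,"wz":0.006,"gripper":0.05}])

```text
time: 17.75
position: [0.5245, 0.198, 0.1612]
tool_rot: [-0.958, -2.988, 0.006]
ft_force: [-0.1, 0.0, -1.0]
grip_width: 0.132
grip_force: 60.0
```

Run:
```python
from h import *
w=vision.get_image("wrist")
goal(.5228,.1993,.0538,.957)
cv2.imwrite("pics/w11.png",cv2.resize(w["color"][80:300,100:400],None,fx=2.6,fy=2.6,interpolation=cv2.INTER_NEAREST))
```

```text
t [  2.8  -0.3 108.5] w [-0.003 -0.001 -0.007] q7 0.59 pos [0.5255 0.1981 0.1623]
```

View pics/w11.png

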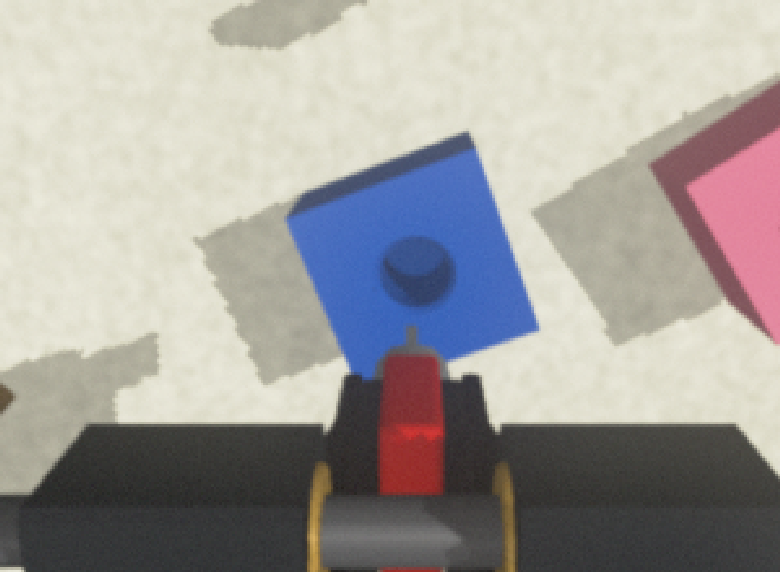

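The view shows the empty hole at crop (419,271), with the key's blade pointing at it from ~(411,330). I'll use this to cross-check the return position.

Run:
```python
from h import *
w=vision.get_image("wrist");s=ctrl.get_state();T=R.from_rotvec(s["tool_rot"]);H,S,V=hsv(w)
t=lambda u,v,z:(T.inv().apply(np.r_[ray(w,u,v,z),z]-np.array(s["position"]))*1000).round(1)
goal(.5228,.1993,.0538,.957)
m=((H>100)&(H<130)&(S>120)&(V<150)).astype(np.uint8);m[:168]=0;m[202:]=0;m[:,:240]=0;m[:,282:]=0
c=max(cv2.findContours(m,cv2.RETR_EXTERNAL,cv2.CHAIN_APPROX_NONE)[0],key=cv2.contourArea);(u,v),r=cv2.minEnclosingCircle(c)
print(u,v,r,"hole in tool",t(u,v,.047),t(261.2,184.2,.047))
```

```text
t [  3.3  -1.  109.4] w [-0.001 -0.001 -0.007] q7 0.59 pos [0.5262 0.1982 0.1632]
259.3518371582031 182.5 14.089896202087402 hole in tool [  1.9   1.7 116.2] [  0.3   3.4 116.2]
```

Emit:
jog_arm(increments=[{"tx":3,"ty":0.3,"tz":20,"wx":0,"wy":0,"wz":0,"gripper":0.05},{"tx":3,"ty":0.3,"tz":40,"wx":0,"wy":0,"wz":0,"gripper":0.05},{"tx":3,"ty":0.3,"tz":55,"wx":0,"wy":0,"wz":0,"gripper":0.05},{"tx":3,"ty":0.3,"tz":62,"wx":0,"wy":0,"wz":0,"gripper":0.05},{"tx":3,"ty":0.3,"tz":62,"wx":0,"wy":0,"wz":0,"gripper":0.05}])

```text
time: 18.27
position: [0.5232, 0.2001, 0.1001]
tool_rot: [-0.959, -2.99, 0.003]
ft_force: [0.0, -0.4, -1.7]
grip_width: 0.134
grip_force: 60.0
```

Run:
```python
from h import *
w=vision.get_image("wrist");s=ctrl.get_state();H,S,V=hsv(w);chk()
print("fingers pred tcp",proj(w,np.array(s["position"])).round(1))
for v in range(186,220,3):print(v,V[v,232:286:2])
goal(.5228,.1993,.0538,.957)
```

```text
[0.524  0.2005 0.1014] F tool [0.1 0.4 0.4] M [-0.014 -0.046  0.007] q7 0.604 0.1376510050430513
fingers pred tcp [257.6 243.6]
186 [192 193 191 191 195 196 191 192 193 189 194 193 192 193 191 193 192 192
 194 192 192 193 190 190 192 191 193]
189 [192 194 193 192 193 192 193 192 193 192 192 194 193 192 191 192 192 192
 191 193 190 193 192 193 193 192 191]
192 [192 196 193 194 194 192 193 193 192 193 191 191 190 190 191 194 193 190
 192 191 193 190 195 191 192 191 194]
195 [196 194 192 194 191 195 193 193 186 170 160 149 145 146 140 146 158 172
 188 190 191 189 192 191 191 193 193]
198 [193 194 194 190 192 192 185 161 147 147 145 141 144 143 143 144 142 140
 137 157 187 190 189 192 192 193 191]
201 [190 192 192 193 190 175 145 140 145 145 143 145 145 141 145 142 142 144
 142 126 134 180 192 193 192 191 191]
204 [191 190 192 190 179 161 104 102 127 143 146 143 137 133 141 145 144 140
 117 106 111 135 186 191 192 188 194]
207 [190 190 180 180 159 138 118  95  97 104 114 126 112 108 121 124 111 106
 108 108 104 127 155 192 190 190 193]
210 [154 144 149 129 118 141 142 127 102 103 102 100 106 106 103 104 105 103
 106 107 109 120 137 186 190 190 188]
213 [143 143 143 126 116 133 139 139 115  93  98  98 102 103 107 111 110 108
 104 107 105 122 144 186 189 190 190]
216 [145 144 141 133 119 119 138 131  90 100 110 112 112 114 116 121 120 122
 111 110 108 139 151 186 188 189 188]
219 [142 142 142 139 124 119 108  91 105 119 121 122 127 129 129 129 129 140
 131 120 134 146 175 187 189 191 189]
t [ 0.3 -1.7 47.6] w [-0.    -0.    -0.007] q7 0.6 pos [0.524  0.2005 0.1014]
```

Run:
```python
from h import *
w=vision.get_image("wrist");s=ctrl.get_state();T=R.from_rotvec(s["tool_rot"])
t=lambda u,v,z:(T.inv().apply(np.r_[ray(w,u,v,z),z]-np.array(s["position"]))*1000).round(1)
print("top of chamfer",t(258,194,.048),"L,R",t(240.5,204,.048),t(275.5,204,.048),"blade end",t(257.5,203.5,s["position"][2]-.0435))
```

```text
top of chamfer [11.3  0.3 54.2] L,R [  3.6 -12.5  54.2] [ 3.6 13.1 54.3] blade end [ 8.  -0.  43.5]
```

The hole centre is ~2 mm behind the key along tool x. I'll correct that and lower gently.

Emit:
jog_arm(increments=[{"tx":-2,"ty":0.2,"tz":5,"wx":0,"wy":0,"wz":0,"gripper":0.05},{"tx":-2,"ty":0.2,"tz":12,"wx":0,"wy":0,"wz":0,"gripper":0.05},{"tx":-2,"ty":0.2,"tz":18,"wx":0,"wy":0,"wz":0,"gripper":0.05},{"tx":-2,"ty":0.2,"tz":22,"wx":0,"wy":0,"wz":0,"gripper":0.05},{"tx":-2,"ty":0.2,"tz":26,"wx":0,"wy":0,"wz":0,"gripper":0.05}])

```text
time: 18.78
position: [0.5255, 0.1998, 0.0746]
tool_rot: [-0.958, -2.991, 0.001]
ft_force: [0.3, -0.9, -1.6]
grip_width: 0.137
grip_force: 60.0
```

Emit:
jog_arm(increments=[{"tx":0,"ty":0,"tz":2,"wx":0,"wy":0,"wz":0,"gripper":0.05},{"tx":0,"ty":0,"tz":4,"wx":0,"wy":0,"wz":0,"gripper":0.05},{"tx":0,"ty":0,"tz":6,"wx":0,"wy":0,"wz":0,"gripper":0.05},{"tx":0,"ty":0,"tz":8,"wx":0,"wy":0,"wz":0,"gripper":0.05},{"tx":0,"ty":0,"tz":10,"wx":0,"wy":0,"wz":0,"gripper":0.05}])

```text
time: 19.2
position: [0.5256, 0.2, 0.0651]
tool_rot: [-0.958, -2.992, 0.0]
ft_force: [-0.8, -0.5, 0.1]
grip_width: 0.133
grip_force: 60.0
```

Emit:
jog_arm(increments=[{"tx":0,"ty":0,"tz":3,"wx":0,"wy":0,"wz":0,"gripper":0.05},{"tx":0,"ty":0,"tz":6,"wx":0,"wy":0,"wz":0,"gripper":0.05},{"tx":0,"ty":0,"tz":8.5,"wx":0,"wy":0,"wz":0,"gripper":0.05},{"tx":0,"ty":0,"tz":9.5,"wx":0,"wy":0,"wz":0,"gripper":0.05},{"tx":0,"ty":0,"tz":9.5,"wx":0,"wy":0,"wz":0,"gripper":0.05}])

```text
time: 19.62
position: [0.5256, 0.1999, 0.0553]
tool_rot: [-0.958, -2.992, 0.001]
ft_force: [-1.6, 0.4, -2.3]
grip_width: 0.13
grip_force: 60.0
```

Emit:
jog_arm(increments=[{"tx":0,"ty":0,"tz":0.3,"wx":0,"wy":0,"wz":0,"gripper":0.05},{"tx":0,"ty":0,"tz":0.6,"wx":0,"wy":0,"wz":0,"gripper":0.05},{"tx":0,"ty":0,"tz":0.8,"wx":0,"wy":0,"wz":0,"gripper":0.05},{"tx":0,"ty":0,"tz":0.8,"wx":0,"wy":0,"wz":0,"gripper":0.05},{"tx":0,"ty":0,"tz":0.8,"wx":0,"wy":0,"wz":0,"gripper":0.05}])

```text
time: 20.03
position: [0.5256, 0.2, 0.0551]
tool_rot: [-0.958, -2.992, 0.0]
ft_force: [-2.5, -0.3, 0.2]
grip_width: 0.133
grip_force: 60.0
```

The key is touching down, so I'll open and lift away.

Emit:
jog_arm(increments=[{"tx":0,"ty":0,"tz":0,"wx":0,"wy":0,"wz":0,"gripper":0.5},{"tx":0,"ty":0,"tz":0,"wx":0,"wy":0,"wz":0,"gripper":0.5},{"tx":0,"ty":0,"tz":0,"wx":0,"wy":0,"wz":0,"gripper":0.5},{"tx":0,"ty":0,"tz":0,"wx":0,"wy":0,"wz":0,"gripper":0.5},{"tx":0,"ty":0,"tz":0,"wx":0,"wy":0,"wz":0,"gripper":0.5}])

```text
time: 20.45
position: [0.5262, 0.2001, 0.0552]
tool_rot: [0.958, 2.991, 0.001]
ft_force: [-0.3, 0.9, -1.0]
grip_width: 0.421
grip_force: 0.0
```

Emit:
jog_arm(increments=[{"tx":0,"ty":0,"tz":-5,"wx":0,"wy":0,"wz":0,"gripper":0.5},{"tx":0,"ty":0,"tz":-15,"wx":0,"wy":0,"wz":0,"gripper":0.5},{"tx":0,"ty":0,"tz":-40,"wx":0,"wy":0,"wz":0,"gripper":0.5},{"tx":0,"ty":0,"tz":-75,"wx":0,"wy":0,"wz":0,"gripper":0.5},{"tx":0,"ty":0,"tz":-105,"wx":0,"wy":0,"wz":0,"gripper":0.5}])

```text
time: 20.87
position: [0.5259, 0.1998, 0.1624]
tool_rot: [0.958, 2.991, 0.001]
ft_force: [1.0, 0.2, 0.2]
grip_width: 0.5
grip_force: 0.0
```

Emit:
jog_arm(increments=[{"tx":0,"ty":0,"tz":0,"wx":0,"wy":0,"wz":0,"gripper":0.5},{"tx":0,"ty":0,"tz":0,"wx":0,"wy":0,"wz":0,"gripper":0.5},{"tx":0,"ty":0,"tz":0,"wx":0,"wy":0,"wz":0,"gripper":0.5},{"tx":0,"ty":0,"tz":0,"wx":0,"wy":0,"wz":0,"gripper":0.5},{"tx":0,"ty":0,"tz":0,"wx":0,"wy":0,"wz":0,"gripper":0.5}])

```text
time: 21.28
position: [0.5249, 0.1997, 0.1587]
tool_rot: [-0.957, -2.99, 0.003]
ft_force: [-0.1, 0.2, -1.1]
grip_width: 0.499
grip_force: 0.0
```

Run:
```python
from h import *
w=vision.get_image("wrist");H,S,V=hsv(w);chk()
print("key",outline(w,((H<8)|(H>172))&(S>150),.084,(200,120,330,260)),"stand",outline(w,(H>100)&(H<130)&(S>120)&(V>130),.048))
k=((H<8)|(H>172))&(S>150)
for v in range(140,215,5):
    c=np.where(k[v,200:330])[0]
    if len(c):print(v,c.min()+200,c.max()+200,V[v,c+200].mean().round())
s=ctrl.get_state();T=R.from_rotvec(s["tool_rot"])
```

```text
[0.525  0.1997 0.1588] F tool [ 0.  -0.7  0.4] M [ 0.056 -0.034 -0.026] q7 0.591 0.49732387318826876
key (array([0.52696497, 0.19986821]), np.float64(-0.6121213847051781), (32.26608657836914, 10.387809753417969), 97) stand (array([0.52499957, 0.19908185]), np.float64(-0.2585023943696312), (69.1705551147461, 68.58993530273438), 391)
185 253 265 200.0
190 253 265 200.0
195 252 265 196.0
200 252 265 196.0
205 253 265 200.0
210 253 265 200.0
```

```bash
python3 -c "
from bench import ctrl
print(ctrl.close_job())"
```

```text
the job is handed in; nothing more can be done
None
```

The fastener is seated at its stop, its slot in line with the green marks to within about 0.01 rad. The key is back in its stand, released and upright by the last camera check, and the job is handed in; the hand-in gave no verdict.

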